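# Hook the printing screen down and bolt it

## Robot

A 6-joint arm with a two-finger parallel gripper is mounted at the origin on the work surface. World frame = base frame: x ahead of the robot, y to its left, z up, the work surface at z = 0. Lengths are in mm, angles in rad, forces in N, time in s.
With the tool pointing down it reaches from about 275 to 1000 mm from the base axis. Payload 8.4 kg.
Tool frame: the origin (TCP) lies at the very end of the fingers, on their centre line; the grasp point (between the pads) lies 19 mm behind it; z points along the fingers, y is the direction in which the jaws open and shut (so a half turn about z gives the same grasp; the last joint's range is limited). The gripper opens to 85 mm and grips with 20 to 120 N. Pads are 22 mm wide; open, the fingers measure 114 mm over their backs; the gripper's body (76 mm by 85 mm) begins 54 mm behind the grasp point. The pads swing forward as they close: fully open they stand 13 mm farther back than shut.
Start: joints at [-1.248, 0.353, 1.633, -0, 1.155, -0.002], TCP at [199.448, -592.325, 231.281] pointing down, gripper open.
Joint ranges: [-2.63, 2.63], [-0.92, 2.1], [0.06, 2.66], [-1.3, 4.44], [0, 2.69], [-3.02, 3.02]. Speed limits (rad/s): [2.22, 2.22, 2.79, 3.14, 3.14, 3.14].

## Interface

Orientations are given as [roll, pitch, yaw] about the fixed x, y, z axes, in that order (R = Rz(yaw) Ry(pitch) Rx(roll)).
In Python, from rig import sense, grab_frame, sign_off, masks_of gives the robot as it stands. The module is installed in compiled form; this text tells all that it offers.
- The arm moves only by the shell command python3 -m inch 'ROWS' [FORCE]. ROWS is JSON, a list of rows, each an object of numbers: "gripper": the finger opening in m, from 0 to 0.0854; "tx", "ty", "tz": the shift along the tool's x, y, z in m; "spin": the turn about the tool's z in degrees. In form: [{"gripper": .., "tx": .., "ty": .., "tz": .., "spin": ..}, ...]. A call has exactly 8 rows; each row shifts and turns the commanded pose from where the row before left it, along the tool's axes as they then stand; what a row does not reach is not made up. A row lasts 1/10 s, in which the tool goes at most 50 mm and 8.59 degrees, less where a joint would pass 70% of its speed; a pose out of reach is approached as far as the arm can. A call is refused whole if a number of a shift passes 0.05 or a number of a turn 8.59, either way. A call with a gripper value outside its range is refused whole. The fingers move at their own pace and stop on an object; FORCE is the grip in N (left out, the last holds). Time passes only in rows, so rows that do not move let the fingers close, or fill a call up. It gives the time, the measured TCP pose, the force and the opening at its end, in the units of the state.
- sense(): the state, without advancing time (a new reading comes with each control period).
- grab_frame(name): name is "side" or "top" or "wrist"; returns a dict with "pixels" (384x512x3 uint8, red, green, blue), "K" (3x3 intrinsics, pixels), "extrinsics" (4x4, takes a point from camera to world coordinates). Camera axes: x right, y down, z forward; pixel columns grow to the right and rows downward; lengths in mm; the calibration is good to about 2 mm. A picture is of the moment at which its call begins. There is no depth.
- sign_off(): hands the job in, once; it reports no verdict.
Trained networks look in the newest picture that a camera, given by its name, has taken for a name from the list of things; names that differ only in an ending like _2 or _b are one class to them, and where a whole thing is asked for, a point or a joint stands for the part that bears it (a point fixed in the world has none). Each returns a list of dicts, best first, with "conf" (0 to 1); they miss things now and then, are a little off and sometimes report something else, mostly with a low value. They report only what shows in the picture. A call takes as long as a camera call.
- masks_of(camera, target): "pixels" (384x512 bool, what is visible of it) and "centre" ([row, column] in pixels, amid what is visible of it).
The state is a dict: "clock": time; "qpos": joint angles; "qvel": joint speeds; "joint_efforts": joint torques, N m; "eef_pos": TCP position; "tcp_rot": TCP orientation; "contact_force": force on the tool from outside, world axes, zero at the start; "wrist_torque": the same for the moment, N m; "opening": opening from 0.0 (shut) to 1.0 (fully open).
Only numpy, scipy, OpenCV 4.12 (cv2) and the standard library are available. Lean on these libraries where they do the work, as an engineer would, in place of code of your own. Each camera call takes 0.05 s, during which the arm holds its last target.

## Task

The printing screen stands open on its hinges. Take the hook pole from its tray by the wooden block, put its hook through the ring on the screen's free edge and draw the screen down flat on its bed, gently enough that the stiff ring bolt is not driven in on the way; then press the ring down with the hook until the bolt is fully home and keep a firm push of about 14 newtons on it for a second, never more than 25. Unhook the pole and lay it flat back in the tray; keep the gripper itself off the press and leave everything else alone.

Things in the scene. Friction and masses are not known exactly. Their poses are not given: they have to be found in the camera images.
- press: Screen-printing press fixed to the table. Grey-topped bed 430 mm along its own x, 330 mm along its own y, its top 30 mm above the table. Origin on the table under the bed (the bed spans -140 to +190 mm in its own y). Its own x is the hinge direction; its own y points from the screen's free edge to its hinge. Its yaw varies.
- hinge_mid (a point): Middle of the screen's hinge line, 43.5 mm above the table; the hinge line runs along the press's x.
- screen (a joint): Angle (rad) of the printing screen, an aluminium frame 280 x 245 x 24 mm: 0 = down flat on the bed (hard stop), grows as the free edge lifts (it starts at 0.75 to 1.05). The hinge is stiff: the screen stays wherever it is left, and a steady pull of about 2 to 4 N at the ring moves it.
- bolt (a joint): Travel (m) of the ring bolt in its guide at the middle of the screen's free edge: 0 = drawn, 0.010 = fully home (hard stop). It slides square to the screen (straight down when the screen is flat), needs about 7 N to move and stays where it is left.
- ring (a point): Centre of the steel ring on top of the bolt, standing above the free edge. Clear hole 34 mm, bar 7 mm thick; the ring's hole runs along the press's x at every screen angle. With the bolt drawn it lies 275 mm from the hinge line along the screen and 42 mm off the screen's middle plane on its upper side; it goes 10 mm towards the screen as the bolt goes home. Axes: those of the screen (x = press x, z = square to the screen, upwards).
- pole: Hook pole: straight steel rod 12 mm thick along its own y, from -116 to +136 mm, lying flat; origin on the underside, below the middle of the wooden grip block, z up. At the +y end a prong 8 mm thick turns off sideways along the pole's +x, 42 mm long, its last bit turned up (tip 49 mm off the rod's axis and 16 mm above the prong's axis). Rod and prong axes lie 6 mm above the underside. Mass 0.28 kg.
- pole_grip (a point): Centre of the wooden block to grip the pole by: block 28 mm along the pole's x, 50 mm along the rod (y), reaching from the rod's foot to 74 mm above the underside; this point is 44 mm above the underside. Gripped from above across its 50 mm length (fingers in line with the rod, in front of and behind the block; the rod's top is 32 mm below this point) it holds the rod rigidly.
- hook (a point): Middle of the hook's straight prong, 26 mm from the rod's axis along pole +x, 130 mm ahead of the grip along pole +y, 38 mm below pole_grip. Axes: those of the pole.
- tray_floor (a point): Middle of the inner floor (6 mm above the table) of the open white tray, outer size 180 mm along its x, 340 mm along its y, 26 mm high, walls 6 mm; fixed. Its y is roughly the world's y. The pole starts in it with its hook end towards the tray's +y and prong towards +x.
- scraper: Bystander, leave alone: flat wooden scraper 24 x 130 x 6 mm lying in the tray beside the pole. Origin at the middle of its underside.
- ink_jar: Bystander, leave alone: small closed ink jar, 58 mm across, 60 mm tall, standing on the bed's +x margin. Origin at the middle of its underside.
- tape: Bystander, leave alone: roll of tape, 60 mm across, 24 mm tall, lying on the bed's -x margin. Origin at the middle of its underside.
- tub: Bystander, leave alone: closed tub, 80 mm across, 90 mm tall, on the table. Origin at the middle of its underside.
- squeegee: Bystander, leave alone: wooden squeegee with rubber blade, about 60 x 200 x 40 mm, on the table. Origin at the middle of its underside.
- mug: Bystander, leave alone: open white cup, 76 mm across, 85 mm tall, on the table. Origin at the middle of its underside.
- bottle: Bystander, leave alone: clear bottle, 60 mm across, 150 mm tall, on the table. Origin at the middle of its underside.

How it is judged (in metres and radians):
On the way, in this order (a step that is already met when the one before it is completed fails the run):
1. the hook's prong is through the ring while the screen is still up (distance between hook and ring below 0.027 m and x of hook in the frame of ring between -0.02 and 0.02 m and value of joint screen above 0.6 rad), for 0.1 s.
2. the screen is down on its bed (within 0.04 rad), drawn by the pole in the ring (value of joint screen below 0.04 rad and distance between hook and ring below 0.027 m), for 0.05 s.
3. the bolt is home (over 8.2 of 10 mm), the screen down, and the pole presses on it with more than 9 N for 0.5 s (value of joint screen below 0.04 rad and value of joint bolt above 0.0082 m and contact force between pole and press above 9 N), for 0.5 s.
At the end, for the whole second after the job is handed in: Screen down (joint under 0.04 rad), bolt home (over 8.2 mm of its 10 mm), pole released, at rest and lying flat (within 0.1 rad) on the tray's floor, its grip within 60 mm of the tray's middle along the tray's x and y (value of joint screen below 0.04 rad and value of joint bolt above 0.0082 m and x of pole_grip in the frame of tray_floor between -0.06 and 0.06 m and y of pole_grip in the frame of tray_floor between -0.06 and 0.06 m and z of pole_grip in the frame of tray_floor below 0.05 m and angle between pole_grip's own z axis and vertical below 0.1 rad and linear speed of pole below 0.02 m/s); the robot touches nothing.
It fails at once if the bolt is driven in over 3 mm while the screen is not yet down (value of joint bolt above 0.003 m and value of joint screen above 0.06 rad).
It fails at once if the pole pushes or pulls on the press with more than 25 N (contact force between pole and press above 25 N).
It fails at once if the screen is slammed down (faster than 1.2 rad/s) (velocity of joint screen below -1.2 rad/s).
It fails at once if the gripper or arm touches the press (contact force between any of the fingers, the arm and press above 1 N).
It fails at once if a bystander is moved by more than 30 mm (distance of any of scraper, ink_jar, tape, tub, squeegee, mug, bottle from where it was at the start of the episode above 0.03 m).
It also fails if it takes over 66 s, if anything falls off the work surface, if the arm or the gripper's body presses on something with over 40 N, if the wrist force passes 120 N, or if a joint passes its speed limit or range.

## Working session

There is one attempt and no reset: what is moved stays moved. The work goes in short steps, Python scripts to look and compute and a shell command to move; the robot and the scene stay as the last step left them, time stands still between calls to the robot, and variables do not carry over. Pictures are saved under pics/ and viewed, and the job is handed in when it is done.

```bash
ls; mkdir -p pics; cat > h.py <<'E'
import numpy as np,cv2
from rig import sense,grab_frame,masks_of
def snap(n,f):
    g=grab_frame(n); cv2.imwrite('pics/'+f,g['pixels'][:,:,::-1]); return g
def proj(g,P):
    E=np.array(g['extrinsics']);K=np.array(g['K']);P=np.atleast_2d(P)
    c=(P-E[:3,3])@E[:3,:3]; u=c@K.T; return u[:,:2]/u[:,2:]
def ray(g,rc):
    E=np.array(g['extrinsics']);K=np.array(g['K'])
    d=np.linalg.inv(K)@[rc[1],rc[0],1]; d=E[:3,:3]@d; return E[:3,3],d/np.linalg.norm(d)
def atz(g,rc,z):
    o,d=ray(g,rc); return o+d*(z-o[2])/d[2]
E
python3 - <<'E'
from h import *
np.set_printoptions(precision=1,suppress=True)
for n in ['side','top','wrist']:
    g=snap(n,n+'0.png'); print(n,g['extrinsics'],g['K'])
    for t in ['press','screen','ring','pole','pole_grip','hook','scraper','ink_jar','tape','tub','squeegee','mug','bottle','tray_floor']:
        try:
            m=masks_of(n,t)
            for a in m[:2]:
                print(n,t,round(a['conf'],2),a['centre'],int(a['pixels'].sum()))
        except Exception as e: print(t,e)
print(sense())
E
```

```text
pics
side [[  -0.9   -0.4    0.4 -132.3]
 [  -0.5    0.6   -0.6 1136.9]
 [  -0.    -0.7   -0.7 1489.1]
 [   0.     0.     0.     1. ]] [[458.6   0.  250.6]
 [  0.  458.6 190.1]
 [  0.    0.    1. ]]
side press 0.68 [234.8, 232.0] 7720
side press 0.45 [163.9, 294.9] 281
side screen 0.96 [222.3, 222.8] 4363
side ring 0.73 [158.6, 292.4] 247
side ring 0.63 [189.8, 230.5] 74
side pole 0.81 [159.9, 293.8] 243
side pole_grip 0.66 [163.7, 295.7] 257
side pole_grip 0.39 [163.0, 233.5] 347
side scraper 0.62 [174.3, 299.7] 92
side ink_jar 0.25 [158.0, 295.7] 232
side tape 0.46 [247.8, 270.0] 175
side tub 0.87 [160.8, 233.8] 376
side tub 0.39 [233.8, 231.5] 7878
side squeegee 0.63 [133.9, 323.1] 429
side mug 0.84 [144.0, 256.0] 277
side bottle 0.62 [299.5, 187.5] 388
side tray_floor 0.87 [170.9, 281.7] 1913
top [[   0.    -1.     0.1  374.4]
 [  -1.    -0.    -0.   -24.2]
 [   0.    -0.1   -1.  1484.9]
 [   0.     0.     0.     1. ]] [[411.2   0.  263.5]
 [  0.  411.2 194.6]
 [  0.    0.    1. ]]
top press 0.7 [215.2, 201.8] 10911
top screen 0.73 [203.9, 182.2] 3277
top ring 0.42 [200.7, 193.9]
[... 367 characters left out ...]
163.5, 345.2] 408
top mug 0.16 [221.7, 340.3] 434
top bottle 0.62 [215.1, 100.6] 394
top tray_floor 0.66 [215.8, 331.3] 4067
wrist [[   0.3   -0.9   -0.3  266.7]
 [  -0.9   -0.3   -0.1 -570. ]
 [  -0.     0.3   -1.   374. ]
 [   0.     0.     0.     1. ]] [[320.6   0.  262.6]
 [  0.  320.6 194.5]
 [  0.    0.    1. ]]
{'clock': 2.25, 'qpos': array([-1.2,  0.4,  1.6, -0. ,  1.2, -0. ]), 'qvel': array([ 0., -0., -0.,  0.,  0.,  0.]), 'joint_efforts': array([  0. , -60.5, -34.2,   0. ,   0. ,  -0. ]), 'eef_pos': array([ 199.5, -592.3,  231.3]), 'tcp_rot': array([-3.1,  0. ,  0.3]), 'contact_force': array([ 0.6, -0.3,  0.3]), 'wrist_torque': array([-0., -0., -0.]), 'opening': 0.9984292202450998}
```

View pics/side0.png

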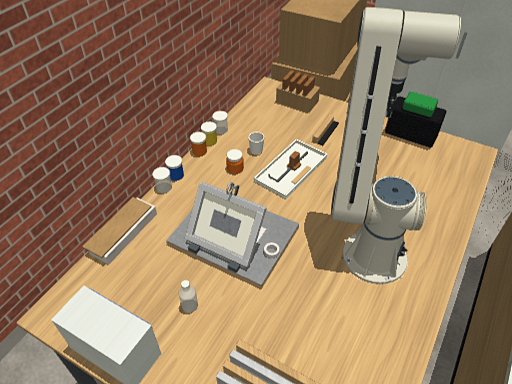

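View pics/top0.png

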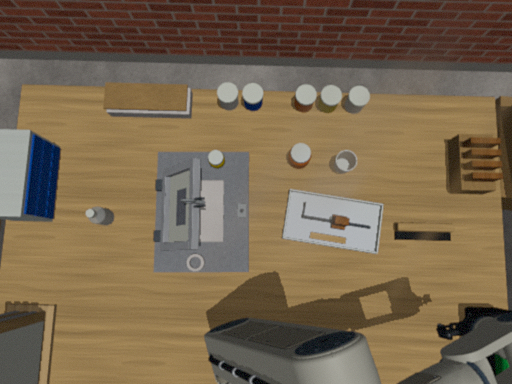

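```bash
python3 - <<'E'
import cv2
a=cv2.imread('pics/top0.png')
cv2.imwrite('pics/z1.png',cv2.resize(a[140:285,145:260],None,fx=4,fy=4,interpolation=cv2.INTER_CUBIC))
cv2.imwrite('pics/z2.png',cv2.resize(a[180:260,275:390],None,fx=6,fy=6,interpolation=cv2.INTER_CUBIC))
a=cv2.imread('pics/side0.png')
cv2.imwrite('pics/z3.png',cv2.resize(a[170:290,160:305],None,fx=5,fy=5,interpolation=cv2.INTER_CUBIC))
E
```

```text
(no output)
```

View pics/z1.png

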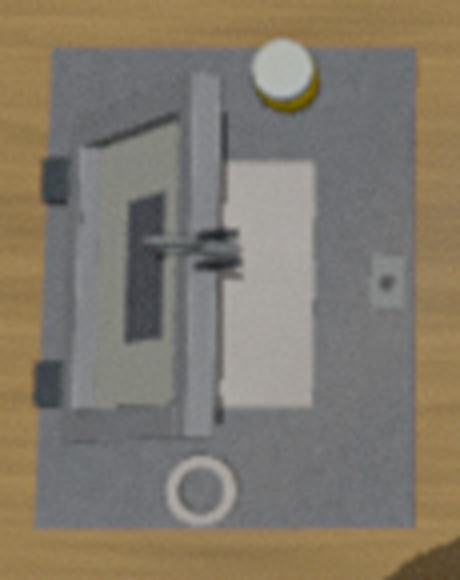

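View pics/z2.png

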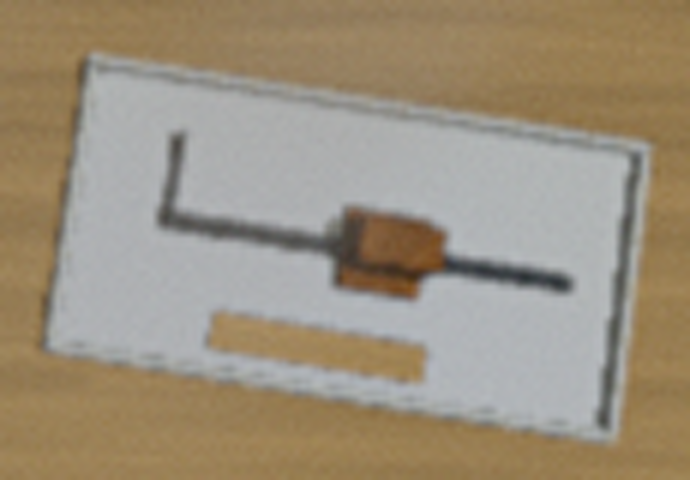

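View pics/z3.png

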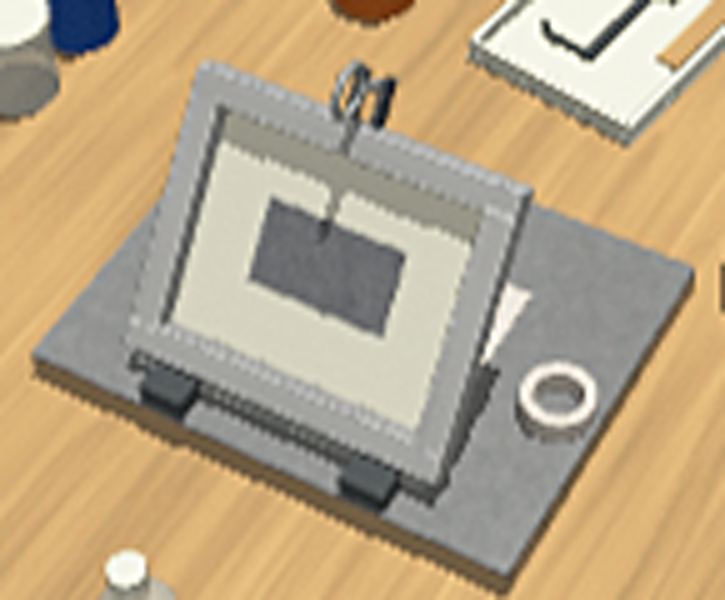

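```bash
cat > fit.py <<'E'
from h import *
from scipy.optimize import least_squares
np.set_printoptions(precision=2,suppress=True)
gt=grab_frame('top'); mt=masks_of('top','ring')
gs=grab_frame('side'); ms=masks_of('side','ring')
import pickle; pickle.dump((gt,gs),open('cams.pkl','wb'))
def z(g,U,V,s,c0,r0): return np.array([(U+.5)/s-.5+c0,(V+.5)/s-.5+r0])
T=lambda U,V:z(gt,U,V,4,145,140); S=lambda U,V:z(gs,U,V,5,160,170); T2=lambda U,V:z(gt,U,V,6,275,180)
# bed corners
obs=[(gt,T(52,47),(215,190)),(gt,T(415,47),(215,-140)),(gt,T(415,527),(-215,-140)),(gt,T(36,527),(-215,190)),
 (gs,S(35,357),(215,190)),(gs,S(505,580),(-215,190)),(gs,S(693,268),(-215,-140))]
def W(p,xy,zz):
    c,s=np.cos(p[2]),np.sin(p[2]); return np.array([p[0]+c*xy[0]-s*xy[1],p[1]+s*xy[0]+c*xy[1],zz])
f=lambda p:np.concatenate([proj(g,W(p,xy,30))[0]-uv for g,uv,xy in obs])
r=least_squares(f,[400,150,0]); print('press',r.x,r.fun)
# tray corners, top z=26
o2=[(T2(92,58),(90,170)),(T2(648,147),(90,-170)),(T2(612,437),(-90,-170)),(T2(47,348),(-90,170))]
f=lambda p:np.concatenate([proj(gt,W(p,xy,26))[0]-uv for uv,xy in o2])
r2=least_squares(f,[400,-250,0]); print('tray',r2.x,r2.fun)
rc=lambda uv:(uv[1],uv[0])
print('block top c',atz(gt,rc(T2(397,239)),80))
a=atz(gt,rc(T2(570,283)),12);b=atz(gt,rc(T2(165,218)),12); print('rod',a,b,np.arctan2(-(b-a)[0],(b-a)[1]),np.linalg.norm(b-a))
print('tip',atz(gt,rc(T2(178,133)),20))
for nm,m in(('top',mt),('side',ms)):
    for x in m[:3]: print(nm,x['conf'],x['centre'])
# triangulate ring using manual px
def tri(rays):
    A=np.zeros((3,3));bb=np.zeros(3)
    for o,d in rays:
        P=np.eye(3)-np.outer(d,d);A+=P;bb+=P@o
    x=np.linalg.solve(A,bb); return x,[np.linalg.norm((np.eye(3)-np.outer(d,d))@(x-o)) for o,d in rays]
print(tri([ray(gt,(200.7,193.9)),ray(gs,(189.8,230.5))]))
print(sense()['tcp_rot'],sense()['clock'])
E
python3 fit.py
```

```text
press [531.57 162.89   0.03] [-0.55  0.11 -0.3   0.03 -0.61  0.32 -0.93  0.65 -0.9  -1.39  0.42 -1.63
  0.55 -0.71]
tray [ 506.72 -280.07   -0.13] [-0.54 -0.82  0.51 -0.75  0.64  0.99 -0.61  0.47]
block top c [ 506.47 -297.83   80.  ]
rod [ 489.13 -414.58   12.  ] [ 521.94 -171.83   12.  ] -0.13433367448498948 244.96388622938287
tip [ 572.46 -178.27   20.  ]
top 0.54 [200.6, 194.0]
top 0.43 [214.9, 101.6]
side 0.59 [252.5, 270.3]
side 0.16 [164.5, 293.3]
(array([535.46, 178.74, 260.72]), [np.float64(1.0234403647876278), np.float64(1.023440364787482)])
[-3.14  0.    0.32] 2.45
```

```bash
python3 -m inch '[{"gripper":0.0854,"tx":0.022,"ty":-0.0105},{"gripper":0.0854,"tx":0.044,"ty":-0.021},{"gripper":0.0854,"tx":0.044,"ty":-0.021},{"gripper":0.0854,"tx":0.044,"ty":-0.021},{"gripper":0.0854,"tx":0.044,"ty":-0.021},{"gripper":0.0854,"tx":0.044,"ty":-0.021},{"gripper":0.0854,"tx":0.044,"ty":-0.021},{"gripper":0.0854,"tx":0.044,"ty":-0.021}]' 40
```

```text
$[0]: bad value
```

```bash
python3 -m inch '[{"gripper":0.0854,"tx":0.044,"ty":-0.021},{"gripper":0.0854,"spin":6.5},{"gripper":0.0854,"spin":6.5},{"gripper":0.0854,"spin":6.5},{"gripper":0.0854,"spin":6.5},{"gripper":0.0854,"tz":0.0},{"gripper":0.0854,"tz":0.0},{"gripper":0.0854,"tz":0.0}]' 40
python3 - <<'E'
from h import *
np.set_printoptions(precision=3,suppress=True)
g=snap('wrist','w1.png'); s=sense(); print(s['eef_pos'],s['tcp_rot'],s['clock'],s['qpos']); print(g['extrinsics'])
import pickle; pickle.dump(g,open('w1.pkl','wb'))
E
```

```text
[ 199.445 -592.336  231.284] [ 3.142 -0.     0.325] 2.5 [-1.248  0.353  1.633  0.     1.155 -0.002]
[[   0.318   -0.91    -0.265  266.701]
 [  -0.948   -0.306   -0.089 -570.004]
 [  -0.       0.279   -0.96   373.959]
 [   0.       0.       0.       1.   ]]$[0]: bad value
```

View pics/w1.png

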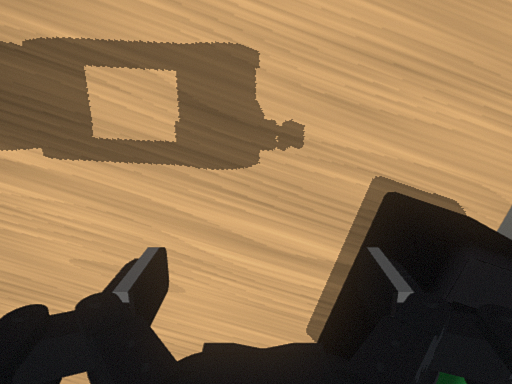

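```bash
python3 -m inch '[{"gripper":0.085,"tx":0.022,"ty":-0.0105,"tz":0,"spin":0},{"gripper":0.085,"tx":0.044,"ty":-0.021,"tz":0,"spin":0},{"gripper":0.085,"tx":0.044,"ty":-0.021,"tz":0,"spin":0},{"gripper":0.085,"tx":0.044,"ty":-0.021,"tz":0,"spin":0},{"gripper":0.085,"tx":0.044,"ty":-0.021,"tz":0,"spin":0},{"gripper":0.085,"tx":0.044,"ty":-0.021,"tz":0,"spin":0},{"gripper":0.085,"tx":0.044,"ty":-0.021,"tz":0,"spin":0},{"gripper":0.085,"tx":0.044,"ty":-0.021,"tz":0,"spin":0}]' 40
```

```text
clock: 3.3
eef_pos: [463.2, -336.2, 231.6]
tcp_rot: [3.141, -0.0, 0.325]
contact_force: [0.3, -0.1, 0.1]
opening: 0.995
```

```bash
python3 -m inch '[{"gripper":0.085,"tx":0.026,"ty":-0.011,"tz":0.02,"spin":0},{"gripper":0.085,"tx":0.026,"ty":-0.011,"tz":0.02,"spin":0},{"gripper":0.085,"tx":0,"ty":0,"tz":0.01,"spin":6.5},{"gripper":0.085,"tx":0,"ty":0,"tz":0.01,"spin":6.5},{"gripper":0.085,"tx":0,"ty":0,"tz":0,"spin":6.5},{"gripper":0.085,"tx":0,"ty":0,"tz":0,"spin":6.5},{"gripper":0.085,"tx":0,"ty":0,"tz":0,"spin":0},{"gripper":0.085,"tx":0,"ty":0,"tz":0,"spin":0}]' 40
python3 - <<'E'
from h import *
np.set_printoptions(precision=3,suppress=True)
g=snap('wrist','w2.png'); s=sense(); print(s['eef_pos'],s['tcp_rot'],s['clock'],s['qpos']); print(g['extrinsics'])
import pickle; pickle.dump(g,open('w2.pkl','wb'))
E
```

```text
clock: 4.1
eef_pos: [504.2, -300.4, 171.4]
tcp_rot: [3.142, -0.0, -0.126]
contact_force: [-1.4, 0.8, -1.0]
opening: 0.998
[ 504.247 -300.352  171.368] [ 3.142 -0.    -0.126] 4.15 [-0.54   0.358  1.773  0.     1.011  1.157]
[[  -0.126   -0.953   -0.277  574.616]
 [  -0.992    0.121    0.035 -309.414]
 [   0.       0.279   -0.96   314.043]
 [   0.       0.       0.       1.   ]]
```

View pics/w2.png

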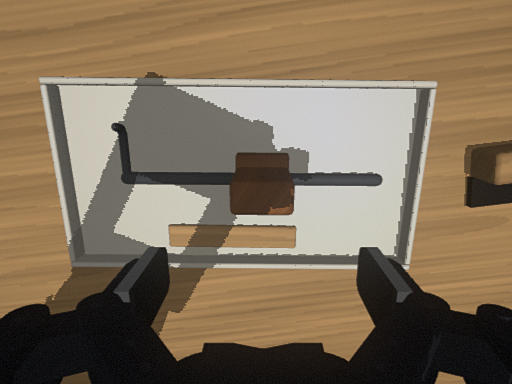

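```bash
python3 - <<'E'
from h import *
import pickle
np.set_printoptions(precision=1,suppress=True)
g=pickle.load(open('w2.pkl','rb'))
im=cv2.imread('pics/w2.png'); cv2.imwrite('pics/w2z.png',cv2.resize(im[110:225,100:400],None,fx=2.6,fy=4,interpolation=cv2.INTER_CUBIC))
for n,c,z in [('rodL',(178,123),12),('rodR',(180,381),12),('tlc',(214,230),80),('trc',(214,294),80),('tlu',(183,232),80),('tru',(183,293),80),('sideUL',(153,236),18),('sideUR',(153,289),18),('tip',(126,115),28)]:
    print(n,atz(g,c,z))
E
```

```text
rodL [ 521.  -166.6   12. ]
rodR [ 487.5 -414.    12. ]
tlc [ 494.7 -273.9   80. ]
trc [ 488.4 -323.    80. ]
tlu [ 518.9 -279.2   80. ]
tru [ 513.2 -324.7   80. ]
sideUL [ 532.1 -279.2   18. ]
sideUR [ 525.9 -327.9   18. ]
tip [ 570.3 -178.8   28. ]
```

View pics/w2z.png

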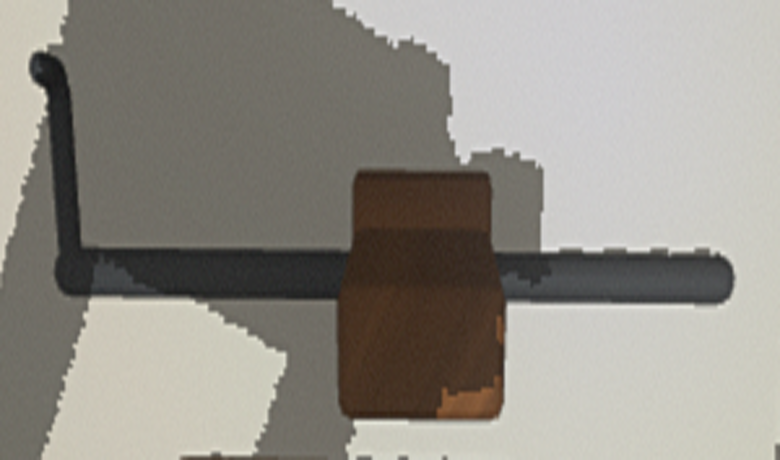

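```bash
python3 -m inch '[{"gripper":0.085,"tx":-0.001,"ty":0,"tz":0.015,"spin":0.5},{"gripper":0.085,"tx":0,"ty":0,"tz":0.03,"spin":0},{"gripper":0.085,"tx":0,"ty":0,"tz":0.03,"spin":0},{"gripper":0.085,"tx":0,"ty":0,"tz":0.03,"spin":0},{"gripper":0.085,"tx":0,"ty":0,"tz":0.02,"spin":0},{"gripper":0.085,"tx":0,"ty":0,"tz":0.01,"spin":0},{"gripper":0.085,"tx":0,"ty":0,"tz":0.005,"spin":0},{"gripper":0.04,"tx":0,"ty":0,"tz":0,"spin":0}]' 80
python3 -m inch '[{"gripper":0.04,"tx":0,"ty":0,"tz":0,"spin":0},{"gripper":0.04,"tx":0,"ty":0,"tz":0,"spin":0},{"gripper":0.04,"tx":0,"ty":0,"tz":0,"spin":0},{"gripper":0.04,"tx":0,"ty":0,"tz":0,"spin":0},{"gripper":0.04,"tx":0,"ty":0,"tz":-0.005,"spin":0},{"gripper":0.04,"tx":0,"ty":0,"tz":-0.015,"spin":0},{"gripper":0.04,"tx":0,"ty":0,"tz":-0.02,"spin":0},{"gripper":0.04,"tx":0,"ty":0,"tz":-0.02,"spin":0}]' 80
```

```text
clock: 4.95
eef_pos: [503.3, -300.3, 31.4]
tcp_rot: [-3.142, 0.0, -0.137]
contact_force: [-0.7, 0.2, 0.5]
opening: 0.861
clock: 5.75
eef_pos: [502.9, -300.0, 92.6]
tcp_rot: [-3.141, 0.0, -0.138]
contact_force: [0.5, -0.1, -2.9]
opening: 0.577
```

```bash
python3 -m inch '[{"gripper":0.04,"tx":0,"ty":0,"tz":-0.04,"spin":-4.8},{"gripper":0.04,"tx":0,"ty":0,"tz":-0.04,"spin":-4.8},{"gripper":0.04,"tx":-0.005,"ty":-0.02,"tz":-0.04,"spin":0},{"gripper":0.04,"tx":-0.008,"ty":-0.03,"tz":-0.037,"spin":0},{"gripper":0.04,"tx":-0.01,"ty":-0.03,"tz":-0.037,"spin":0},{"gripper":0.04,"tx":-0.01,"ty":-0.03,"tz":-0.037,"spin":0},{"gripper":0.04,"tx":-0.01,"ty":-0.03,"tz":-0.037,"spin":0},{"gripper":0.04,"tx":-0.01,"ty":-0.03,"tz":-0.037,"spin":0}]' 80
python3 -m inch '[{"gripper":0.04,"tx":0,"ty":-0.035,"tz":0,"spin":0},{"gripper":0.04,"tx":0,"ty":-0.035,"tz":0,"spin":0},{"gripper":0.04,"tx":0,"ty":-0.035,"tz":0,"spin":0},{"gripper":0.04,"tx":0,"ty":-0.035,"tz":0,"spin":0},{"gripper":0.04,"tx":0,"ty":-0.025,"tz":0,"spin":0},{"gripper":0.04,"tx":0,"ty":-0.01,"tz":0,"spin":0},{"gripper":0.04,"tx":0,"ty":0,"tz":0,"spin":0},{"gripper":0.04,"tx":0,"ty":0,"tz":0,"spin":0}]' 80
cat > look.py <<'E'
from h import *
import sys,pickle
np.set_printoptions(precision=3,suppress=True)
n=sys.argv[1]; d={}
for c in sys.argv[2].split(','):
    d[c]=snap(c,c+n+'.png')
d['s']=sense(); s=d['s']; print(s['eef_pos'],s['tcp_rot'],s['clock'],s['qpos'],s['contact_force'],s['opening'])
pickle.dump(d,open(n+'.pkl','wb'))
E
python3 look.py a wrist,side,top
```

```text
clock: 6.55
eef_pos: [443.5, -130.5, 398.6]
tcp_rot: [3.141, -0.0, 0.03]
contact_force: [0.7, -1.3, -2.4]
opening: 0.574
clock: 7.35
eef_pos: [439.7, 42.4, 396.5]
tcp_rot: [3.141, -0.0, 0.03]
contact_force: [0.3, -0.5, -4.0]
opening: 0.579
[439.914  42.084 396.332] [3.141 0.    0.029] 7.5 [ 0.092 -0.072  1.772 -0.     1.442  1.635] [ 0.371 -0.204 -3.315] 0.574426195450468
```

View pics/wrista.png

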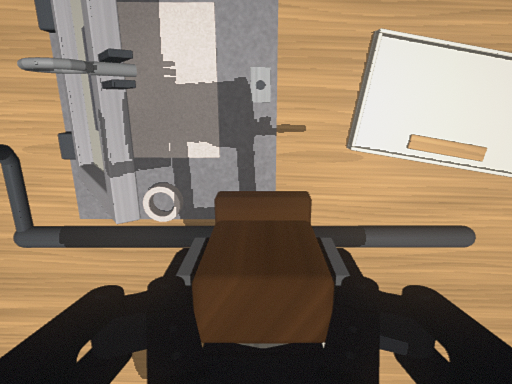

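View pics/sidea.png

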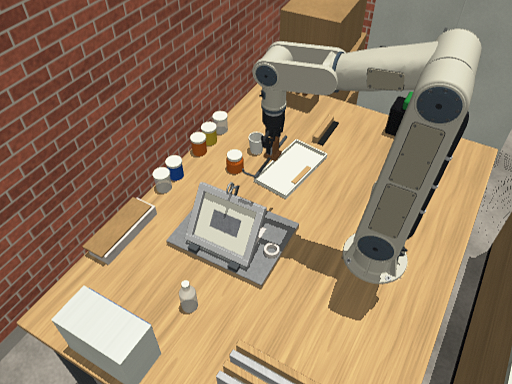

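```bash
python3 - <<'E'
import cv2
a=cv2.imread('pics/topa.png')
A=cv2.resize(a[185:220,170:220],None,fx=10,fy=10,interpolation=cv2.INTER_CUBIC)
cv2.imwrite('pics/y1.png',A)
a=cv2.imread('pics/sidea.png')
cv2.imwrite('pics/y2.png',cv2.resize(a[175:215,210:260],None,fx=14,fy=14,interpolation=cv2.INTER_CUBIC))
a=cv2.imread('pics/wrista.png')
cv2.imwrite('pics/y3.png',cv2.resize(a[30:110,0:160],None,fx=5,fy=5,interpolation=cv2.INTER_CUBIC))
E
```

```text
(no output)
```

View pics/y1.png

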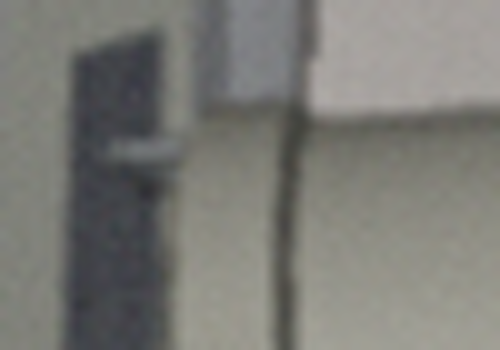

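View pics/y2.png

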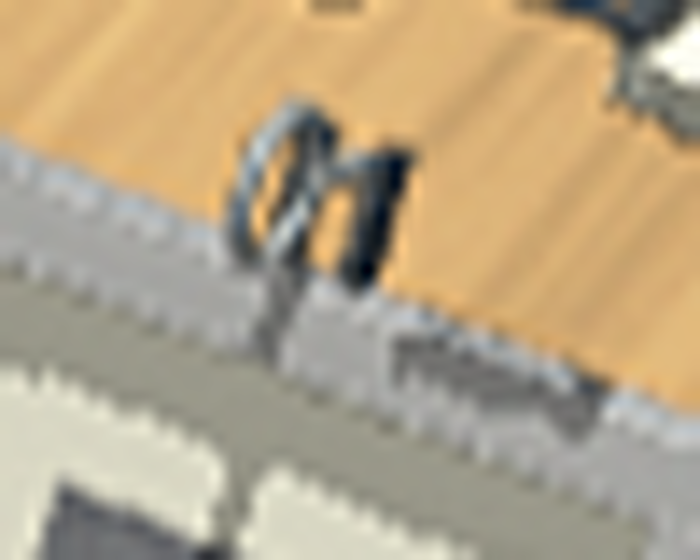

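View pics/y3.png

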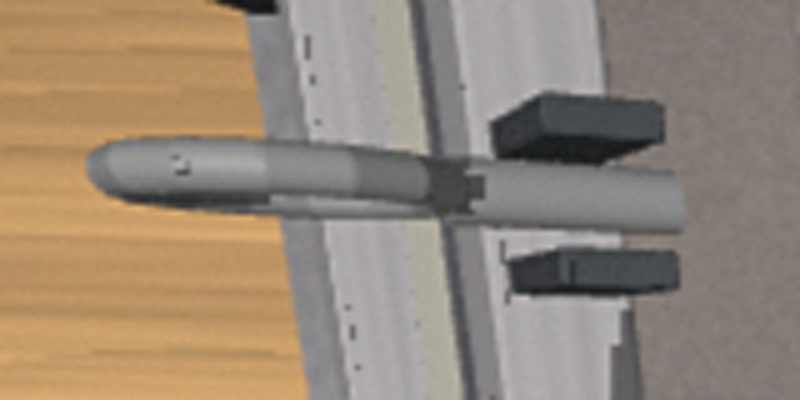

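```bash
cat > ringfit.py <<'E'
from h import *
import pickle
from scipy.optimize import least_squares
np.set_printoptions(precision=2,suppress=True)
d=pickle.load(open('a.pkl','rb')); yaw=0.03
a,b=np.meshgrid(np.linspace(0,2*np.pi,120),np.linspace(0,2*np.pi,24))
T=np.stack([3.5*np.sin(b),(20.5+3.5*np.cos(b))*np.cos(a),(20.5+3.5*np.cos(b))*np.sin(a)],-1).reshape(-1,3)
R=np.array([[np.cos(yaw),-np.sin(yaw),0],[np.sin(yaw),np.cos(yaw),0],[0,0,1]])
def pr(c,p): return proj(d[c],T@R.T+p)
def res(p):
    w=pr('wrist',p);t=pr('top',p);s=pr('side',p)
    i=w[:,0].argmin()
    return np.array([(w[:,0].min()-17.0)/2,(w[w[:,0]<w[i,0]+15][:,1].min()-57.5)/2,(w[w[:,0]<w[i,0]+15][:,1].max()-71.8)/2,
      t[:,0].min()-180,t[:,1].mean()-200.2,s[:,1].min()-181.6,s[:,0].min()-226.0,s[:,1].max()-194.2])
r=least_squares(res,[535,180,270],diff_step=1e-3); print(r.x,r.fun)
w=pr('wrist',r.x); print('wrist cols',w[:,0].min(),w[:,0].max())
E
python3 ringfit.py
```

```text
[530.56 193.23 289.09] [ 0.43  0.05 -0.1  -1.16  0.4  -0.41 -0.45 -0.44]
wrist cols 17.856792590657438 95.67921366269042
```

```bash
cat >> ringfit.py <<'E'
tcp=d['s']['eef_pos']; y=d['s']['tcp_rot'][2]; 
def pole(P,tcp=tcp,y=y):
    R=np.array([[np.cos(y),-np.sin(y),0],[np.sin(y),np.cos(y),0],[0,0,1]]); return R@(np.array(P)-[0,0,25.4])+tcp
for P in [(0,136,6),(0,-116,6),(0,130,6),(49,130,22),(14,-25,74),(14,25,74),(-14,25,74),(-14,-25,74)]: print(P,pole(P),proj(d['wrist'],pole(P)))
hk=pole((26,130,6)); print('hook',hk,'need',r.x+[0,0,-8]-hk)
E
python3 ringfit.py
```

```text
[530.56 193.23 289.09] [ 0.43  0.05 -0.1  -1.16  0.4  -0.41 -0.45 -0.44]
wrist cols 17.856792590657438 95.67921366269042
(0, 136, 6) [436.03 178.03 376.93] [[ 14.41 235.61]]
(0, -116, 6) [443.23 -73.87 376.93] [[474.58 235.87]]
(0, 130, 6) [436.2  172.03 376.93] [[ 25.38 235.62]]
(49, 130, 22) [485.18 173.43 392.93] [[-21.57 150.53]]
(14, -25, 74) [454.62  17.49 444.93] [[338.59 279.34]]
(14, 25, 74) [453.19  67.47 444.93] [[187.9  279.27]]
(-14, 25, 74) [425.21  66.67 444.93] [[192.95 348.96]]
(-14, -25, 74) [426.63  16.69 444.93] [[333.32 348.99]]
hook [462.19 172.77 376.93] need [ 68.37  20.46 -95.84]
```

```bash
python3 -m inch '[{"gripper":0.04,"tx":0,"ty":-0.005,"tz":0.01,"spin":0},{"gripper":0.04,"tx":0,"ty":-0.0055,"tz":0.02,"spin":0},{"gripper":0.04,"tx":0,"ty":-0.005,"tz":0.02,"spin":0},{"gripper":0.04,"tx":0,"ty":-0.003,"tz":0.02,"spin":0},{"gripper":0.04,"tx":0,"ty":0,"tz":0.016,"spin":0},{"gripper":0.04,"tx":0,"ty":0,"tz":0.01,"spin":0},{"gripper":0.04,"tx":0,"ty":0,"tz":0,"spin":0},{"gripper":0.04,"tx":0,"ty":0,"tz":0,"spin":0}]' 80
python3 look.py b wrist,side,top
python3 - <<'E'
import cv2
a=cv2.imread('pics/sideb.png')
cv2.imwrite('pics/yb.png',cv2.resize(a[165:225,200:280],None,fx=9,fy=9,interpolation=cv2.INTER_CUBIC))
E
```

```text
clock: 8.3
eef_pos: [439.6, 61.5, 300.5]
tcp_rot: [-3.142, -0.0, 0.029]
contact_force: [-0.0, -0.5, -3.0]
opening: 0.578
[439.92   61.575 301.101] [-3.141 -0.001  0.03 ] 8.45 [ 0.136 -0.006  1.913  0.     1.233  1.677] [-0.232 -0.636 -2.097] 0.5778613192766
```

View pics/wristb.png

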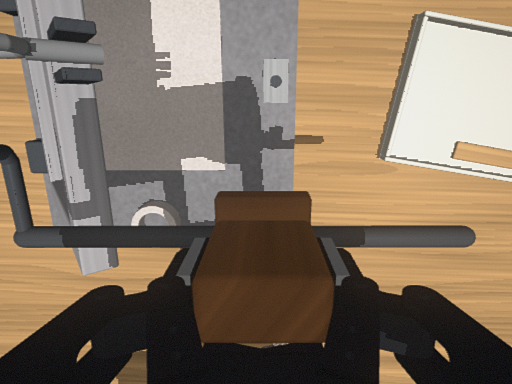

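View pics/yb.png

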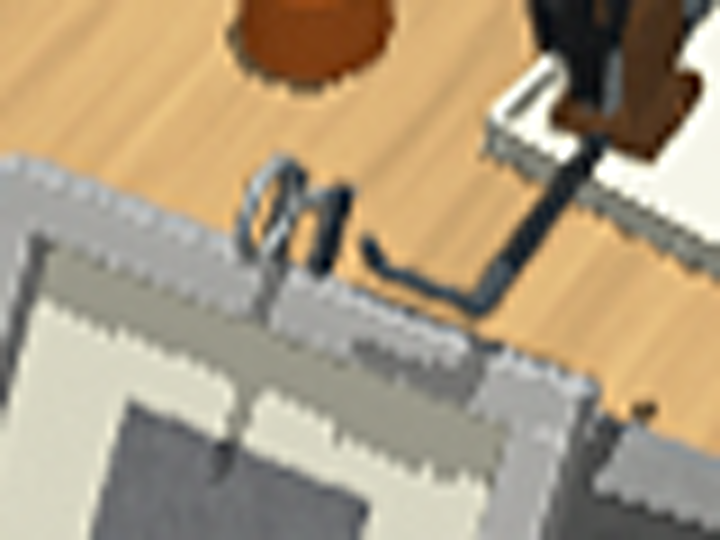

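```bash
python3 -m inch '[{"gripper":0.04,"tx":0.006,"ty":0.001,"tz":0,"spin":0},{"gripper":0.04,"tx":0.012,"ty":0,"tz":0,"spin":0},{"gripper":0.04,"tx":0.012,"ty":0,"tz":0,"spin":0},{"gripper":0.04,"tx":0.012,"ty":0,"tz":0,"spin":0},{"gripper":0.04,"tx":0.012,"ty":0,"tz":0,"spin":0},{"gripper":0.04,"tx":0.009,"ty":0,"tz":0,"spin":0},{"gripper":0.04,"tx":0.005,"ty":0,"tz":0,"spin":0},{"gripper":0.04,"tx":0,"ty":0,"tz":0,"spin":0}]' 80
python3 look.py c wrist,side
python3 - <<'E'
import cv2
a=cv2.imread('pics/sidec.png')
cv2.imwrite('pics/yc.png',cv2.resize(a[165:225,200:280],None,fx=9,fy=9,interpolation=cv2.INTER_CUBIC))
E
```

```text
clock: 9.25
eef_pos: [507.9, 62.6, 300.0]
tcp_rot: [3.142, 0.0, 0.03]
contact_force: [-0.9, -0.2, -4.0]
opening: 0.576
[507.071  62.583 300.098] [3.142 0.001 0.03 ] 9.35 [0.12  0.11  1.791 0.    1.241 1.661] [ 0.288  0.25  -3.034] 0.5728960474081891
```

View pics/wristc.png

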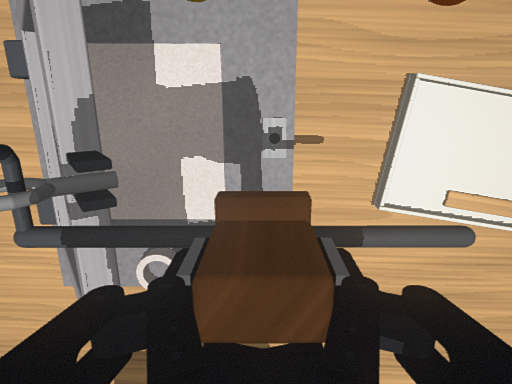

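View pics/yc.png

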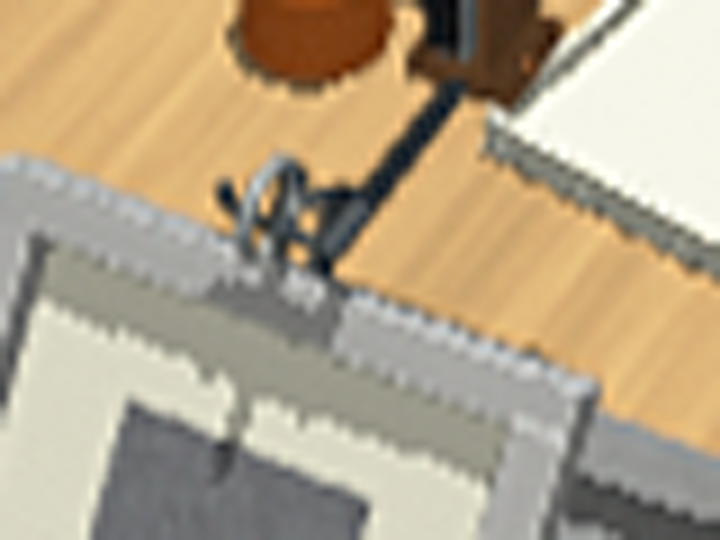

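```bash
python3 - <<'E'
import numpy as np
hy,hz,R=193.23+130.9,43.5,278.2
y,z=193.4,281.0
for ps in [1.081,1.04,0.98,0.9,0.8,0.7,0.6,0.5,0.4,0.3,0.24,0.19,0.1516]:
    ry,rz=hy-R*np.cos(ps),hz+R*np.sin(ps)
    a,b=ry-13*np.sin(ps),rz-13*np.cos(ps)
    print(ps,round(ps-.1516,3),'hook',round(a,1),round(b,1),'tcp',round(a-130.8,1),round(b+19.1,1),'ty',round(-(a-y),1),'tz',round(-(b-z),1)); y,z=a,b
E
```

```text
1.081 0.929 hook 181.8 282.9 tcp 51.0 302.0 ty 11.6 tz -1.9
1.04 0.888 hook 172.1 276.8 tcp 41.3 295.9 ty 9.7 tz 6.0
0.98 0.828 hook 158.4 267.3 tcp 27.6 286.4 ty 13.7 tz 9.5
0.9 0.748 hook 141.0 253.3 tcp 10.2 272.4 ty 17.4 tz 14.0
0.8 0.648 hook 121.0 234.0 tcp -9.8 253.1 ty 20.0 tz 19.3
0.7 0.548 hook 103.0 212.8 tcp -27.8 231.9 ty 18.0 tz 21.2
0.6 0.448 hook 87.2 189.9 tcp -43.6 209.0 ty 15.8 tz 22.9
0.5 0.348 hook 73.8 165.5 tcp -57.0 184.6 ty 13.4 tz 24.4
0.4 0.248 hook 62.8 139.9 tcp -68.0 159.0 ty 10.9 tz 25.6
0.3 0.148 hook 54.5 113.3 tcp -76.3 132.4 ty 8.3 tz 26.6
0.24 0.088 hook 50.8 97.0 tcp -80.0 116.1 ty 3.7 tz 16.3
0.19 0.038 hook 48.5 83.3 tcp -82.3 102.4 ty 2.3 tz 13.7
0.1516 0.0 hook 47.2 72.7 tcp -83.6 91.8 ty 1.3 tz 10.6
```

```bash
python3 -m inch '[{"gripper":0.04,"tx":0,"ty":0.0035,"tz":-0.0005,"spin":0},{"gripper":0.04,"tx":0,"ty":0.0035,"tz":-0.0005,"spin":0},{"gripper":0.04,"tx":0,"ty":0.0025,"tz":-0.0005,"spin":0},{"gripper":0.04,"tx":0,"ty":0.002,"tz":-0.0004,"spin":0},{"gripper":0.04,"tx":0,"ty":0.0024,"tz":0.0015,"spin":0},{"gripper":0.04,"tx":0,"ty":0.0024,"tz":0.0015,"spin":0},{"gripper":0.04,"tx":0,"ty":0.0024,"tz":0.0015,"spin":0},{"gripper":0.04,"tx":0,"ty":0.0025,"tz":0.0015,"spin":0}]' 80
python3 look.py d side
python3 - <<'E'
import cv2
a=cv2.imread('pics/sided.png')
cv2.imwrite('pics/yd.png',cv2.resize(a[165:225,200:280],None,fx=9,fy=9,interpolation=cv2.INTER_CUBIC))
E
```

```text
clock: 10.15
eef_pos: [508.1, 41.2, 296.1]
tcp_rot: [-3.142, -0.0, 0.03]
contact_force: [-0.1, 1.1, -2.4]
opening: 0.575
[507.931  40.903 295.749] [3.141 0.    0.03 ] 10.2 [ 0.078  0.112  1.799 -0.     1.231  1.619] [ 0.17   1.529 -3.449] 0.573634662353616
```

View pics/yd.png

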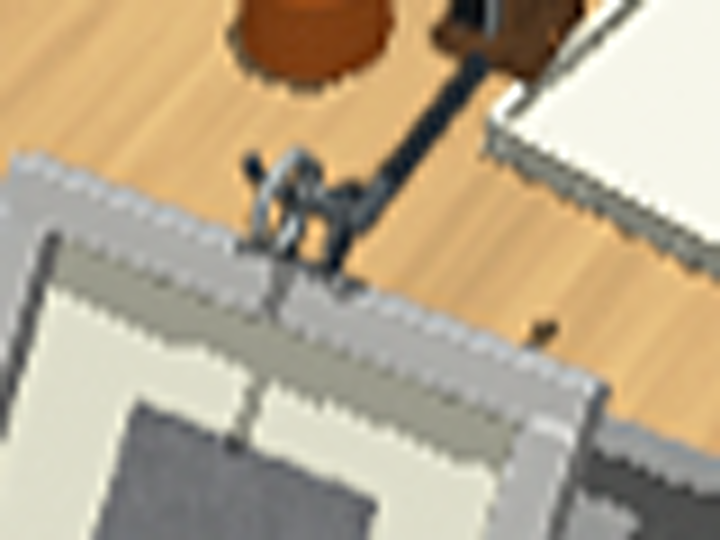

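```bash
python3 -m inch '[{"gripper":0.04,"tx":0,"ty":0.0045,"tz":0.0031,"spin":0},{"gripper":0.04,"tx":0,"ty":0.0046,"tz":0.0032,"spin":0},{"gripper":0.04,"tx":0,"ty":0.0046,"tz":0.0032,"spin":0},{"gripper":0.04,"tx":0,"ty":0.0044,"tz":0.0035,"spin":0},{"gripper":0.04,"tx":0,"ty":0.0044,"tz":0.0035,"spin":0},{"gripper":0.04,"tx":0,"ty":0.0043,"tz":0.0035,"spin":0},{"gripper":0.04,"tx":0,"ty":0.0043,"tz":0.0035,"spin":0},{"gripper":0.04,"tx":0,"ty":0.005,"tz":0.0048,"spin":0}]' 80
python3 look.py e side,wrist
python3 - <<'E'
import cv2
a=cv2.imread('pics/sidee.png')
cv2.imwrite('pics/ye.png',cv2.resize(a[165:225,200:280],None,fx=9,fy=9,interpolation=cv2.INTER_CUBIC))
E
```

```text
clock: 11.0
eef_pos: [509.1, 5.0, 267.6]
tcp_rot: [3.142, 0.0, 0.03]
contact_force: [-0.1, 0.2, -2.7]
opening: 0.577
[508.621   4.467 267.067] [3.141 0.001 0.029] 11.1 [ 0.006  0.136  1.836 -0.001  1.17   1.548] [-0.465  0.53  -3.057] 0.5751574393683273
```

View pics/ye.png

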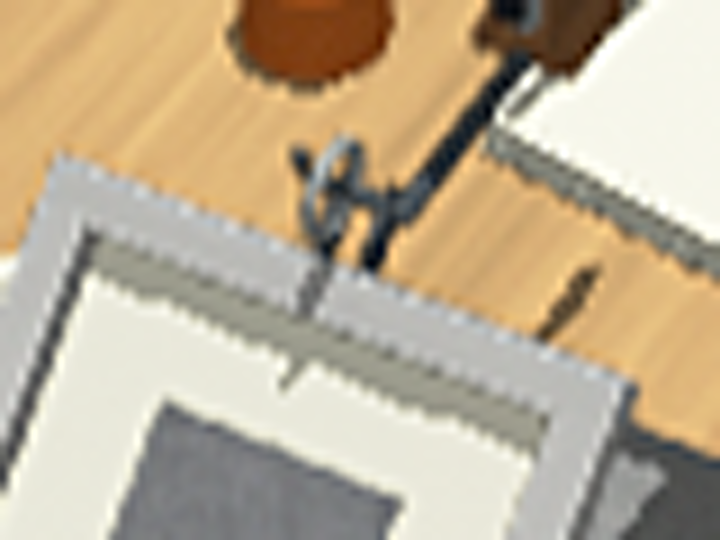

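View pics/wriste.png

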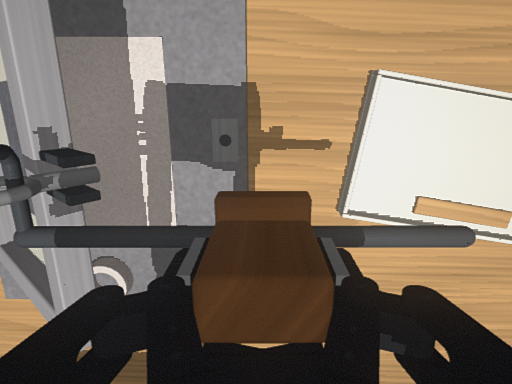

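```bash
python3 -m inch '[{"gripper":0.04,"tx":0,"ty":0.005,"tz":0.0048,"spin":0},{"gripper":0.04,"tx":0,"ty":0.005,"tz":0.0048,"spin":0},{"gripper":0.04,"tx":0,"ty":0.005,"tz":0.0049,"spin":0},{"gripper":0.04,"tx":0,"ty":0.0046,"tz":0.0053,"spin":0},{"gripper":0.04,"tx":0,"ty":0.0045,"tz":0.0053,"spin":0},{"gripper":0.04,"tx":0,"ty":0.0045,"tz":0.0053,"spin":0},{"gripper":0.04,"tx":0,"ty":0.0044,"tz":0.0053,"spin":0},{"gripper":0.04,"tx":0,"ty":0.004,"tz":0.0057,"spin":0}]' 80
python3 -m inch '[{"gripper":0.04,"tx":0,"ty":0.004,"tz":0.0057,"spin":0},{"gripper":0.04,"tx":0,"ty":0.0039,"tz":0.0057,"spin":0},{"gripper":0.04,"tx":0,"ty":0.0039,"tz":0.0058,"spin":0},{"gripper":0.04,"tx":0,"ty":0.0035,"tz":0.0061,"spin":0},{"gripper":0.04,"tx":0,"ty":0.0034,"tz":0.0061,"spin":0},{"gripper":0.04,"tx":0,"ty":0.0033,"tz":0.0061,"spin":0},{"gripper":0.04,"tx":0,"ty":0.0032,"tz":0.0061,"spin":0},{"gripper":0.04,"tx":0,"ty":0,"tz":0,"spin":0}]' 80
python3 look.py f side,wrist
python3 - <<'E'
import cv2
a=cv2.imread('pics/sidef.png')
cv2.imwrite('pics/yf.png',cv2.resize(a[160:230,210:300],None,fx=8,fy=8,interpolation=cv2.INTER_CUBIC))
E
```

```text
clock: 11.9
eef_pos: [510.1, -32.1, 226.0]
tcp_rot: [3.142, 0.0, 0.03]
contact_force: [-0.9, 0.7, -2.4]
opening: 0.575
clock: 12.7
eef_pos: [510.4, -57.3, 183.9]
tcp_rot: [3.141, 0.002, 0.03]
contact_force: [0.1, 0.0, -2.8]
opening: 0.577
[510.942 -57.092 184.743] [3.141 0.    0.03 ] 12.8 [-0.114  0.235  1.914 -0.     0.993  1.427] [-0.955 -0.336 -3.384] 0.5772681422731331
```

View pics/yf.png

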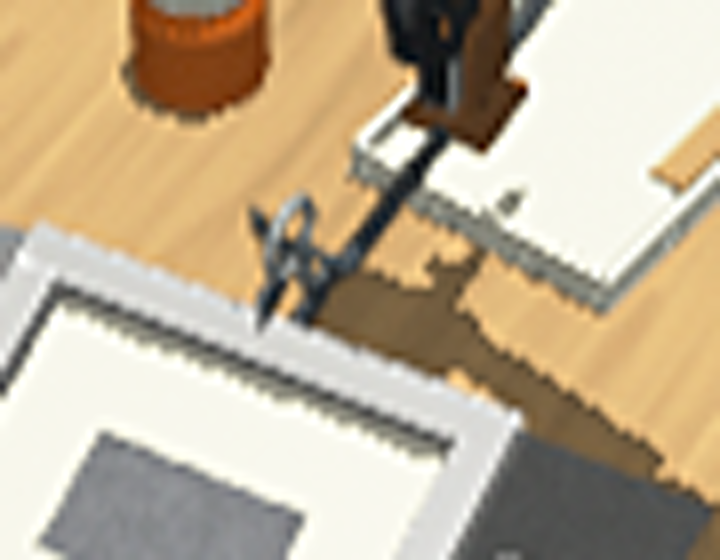

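View pics/wristf.png

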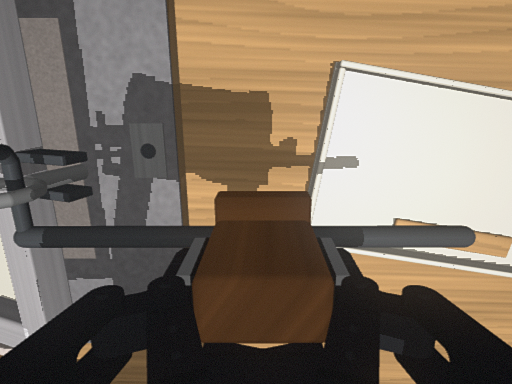

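```bash
python3 -m inch '[{"gripper":0.04,"tx":0,"ty":0.0029,"tz":0.0064,"spin":0},{"gripper":0.04,"tx":0,"ty":0.0028,"tz":0.0064,"spin":0},{"gripper":0.04,"tx":0,"ty":0.0027,"tz":0.0064,"spin":0},{"gripper":0.04,"tx":0,"ty":0.0025,"tz":0.0064,"spin":0},{"gripper":0.04,"tx":0,"ty":0.0023,"tz":0.0066,"spin":0},{"gripper":0.04,"tx":0,"ty":0.0022,"tz":0.0066,"spin":0},{"gripper":0.04,"tx":0,"ty":0.002,"tz":0.0066,"spin":0},{"gripper":0.04,"tx":0,"ty":0.0018,"tz":0.0066,"spin":0}]' 80
python3 -m inch '[{"gripper":0.04,"tx":0,"ty":0.0015,"tz":0.0055,"spin":0},{"gripper":0.04,"tx":0,"ty":0.0012,"tz":0.0055,"spin":0},{"gripper":0.04,"tx":0,"ty":0.001,"tz":0.0053,"spin":0},{"gripper":0.04,"tx":0,"ty":0.0008,"tz":0.0045,"spin":0},{"gripper":0.04,"tx":0,"ty":0.0008,"tz":0.0045,"spin":0},{"gripper":0.04,"tx":0,"ty":0.0007,"tz":0.0045,"spin":0},{"gripper":0.04,"tx":0,"ty":0,"tz":0,"spin":0},{"gripper":0.04,"tx":0,"ty":0,"tz":0,"spin":0}]' 80
python3 look.py g side,wrist
python3 - <<'E'
import cv2
a=cv2.imread('pics/sideg.png')
cv2.imwrite('pics/yg.png',cv2.resize(a[160:260,190:310],None,fx=6,fy=6,interpolation=cv2.INTER_CUBIC))
E
```

```text
clock: 13.6
eef_pos: [511.4, -76.2, 132.2]
tcp_rot: [-3.141, 0.0, 0.03]
contact_force: [-0.1, 2.0, -0.9]
opening: 0.576
clock: 14.4
eef_pos: [511.7, -82.2, 103.0]
tcp_rot: [3.141, 0.0, 0.03]
contact_force: [-0.5, 0.2, -3.4]
opening: 0.576
[511.85  -82.14  103.206] [ 3.141 -0.     0.03 ] 14.5 [-0.162  0.355  1.969 -0.     0.817  1.379] [ 0.374  0.853 -2.49 ] 0.579339556303147
```

View pics/yg.png

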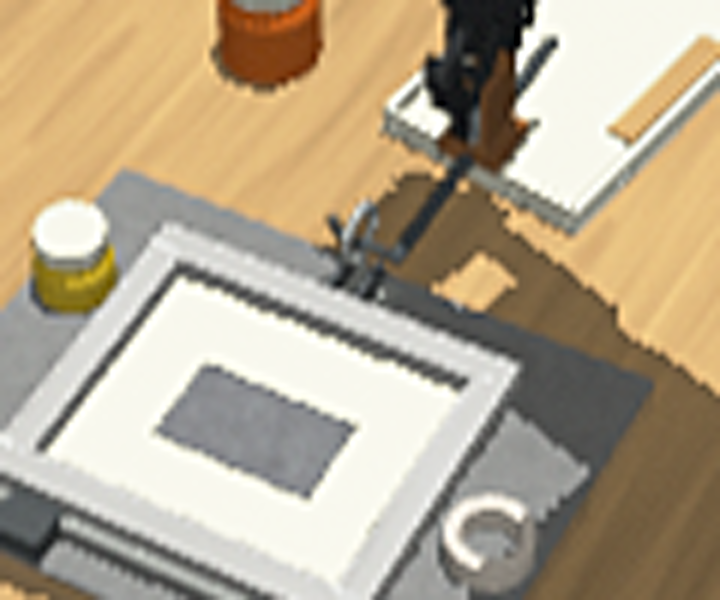

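View pics/wristg.png

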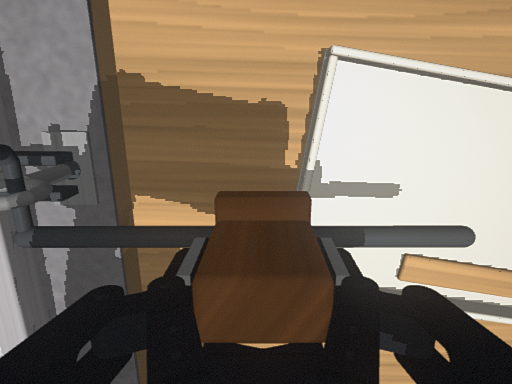

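```bash
python3 -m inch '[{"gripper":0.04,"tx":0,"ty":0.0004,"tz":0.0015,"spin":0},{"gripper":0.04,"tx":0,"ty":0.0003,"tz":0.0015,"spin":0},{"gripper":0.04,"tx":0,"ty":0.0003,"tz":0.0015,"spin":0},{"gripper":0.04,"tx":0,"ty":0.0003,"tz":0.0015,"spin":0},{"gripper":0.04,"tx":0,"ty":0,"tz":0.0015,"spin":0},{"gripper":0.04,"tx":0,"ty":0,"tz":0.0015,"spin":0},{"gripper":0.04,"tx":0,"ty":0,"tz":0.0015,"spin":0},{"gripper":0.04,"tx":0,"ty":0,"tz":0,"spin":0}]' 80
python3 -c "
from rig import sense
s=sense();print(s['eef_pos'],s['contact_force'],s['joint_efforts'])"
```

```text
clock: 15.3
eef_pos: [511.9, -83.5, 92.6]
tcp_rot: [3.141, -0.0, 0.03]
contact_force: [0.2, -0.2, 1.0]
opening: 0.571
[511.91437959 -83.46157689  92.62745128] [ 0.18547103 -0.2425339   1.01588228] [ 3.72694032e-01 -5.18906343e+01 -2.43459928e+01 -2.05544340e-01
  8.11432139e-02 -3.96912382e-02]
```

```bash
python3 -m inch '[{"gripper":0.04,"tx":0,"ty":0,"tz":0.0005,"spin":0},{"gripper":0.04,"tx":0,"ty":0,"tz":0.0005,"spin":0},{"gripper":0.04,"tx":0,"ty":0,"tz":0.0005,"spin":0},{"gripper":0.04,"tx":0,"ty":0,"tz":0.0005,"spin":0},{"gripper":0.04,"tx":0,"ty":0,"tz":0.0005,"spin":0},{"gripper":0.04,"tx":0,"ty":0,"tz":0.0005,"spin":0},{"gripper":0.04,"tx":0,"ty":0,"tz":0,"spin":0},{"gripper":0.04,"tx":0,"ty":0,"tz":0,"spin":0}]' 80
python3 -m inch '[{"gripper":0.04,"tx":0,"ty":0,"tz":0.0005,"spin":0},{"gripper":0.04,"tx":0,"ty":0,"tz":0.0005,"spin":0},{"gripper":0.04,"tx":0,"ty":0,"tz":0.0005,"spin":0},{"gripper":0.04,"tx":0,"ty":0,"tz":0.0005,"spin":0},{"gripper":0.04,"tx":0,"ty":0,"tz":0.0005,"spin":0},{"gripper":0.04,"tx":0,"ty":0,"tz":0.0005,"spin":0},{"gripper":0.04,"tx":0,"ty":0,"tz":0,"spin":0},{"gripper":0.04,"tx":0,"ty":0,"tz":0,"spin":0}]' 80
```

```text
clock: 16.1
eef_pos: [511.8, -83.3, 89.5]
tcp_rot: [-3.142, -0.0, 0.03]
contact_force: [0.7, -1.4, 1.7]
opening: 0.582
clock: 16.9
eef_pos: [511.7, -83.3, 86.5]
tcp_rot: [-3.142, 0.0, 0.03]
contact_force: [1.8, -1.9, 3.3]
opening: 0.576
```

```bash
python3 -m inch '[{"gripper":0.04,"tx":0,"ty":0,"tz":0.0005,"spin":0},{"gripper":0.04,"tx":0,"ty":0,"tz":0.0005,"spin":0},{"gripper":0.04,"tx":0,"ty":0,"tz":0.0005,"spin":0},{"gripper":0.04,"tx":0,"ty":0,"tz":0.0005,"spin":0},{"gripper":0.04,"tx":0,"ty":0,"tz":0.0005,"spin":0},{"gripper":0.04,"tx":0,"ty":0,"tz":0,"spin":0},{"gripper":0.04,"tx":0,"ty":0,"tz":0,"spin":0},{"gripper":0.04,"tx":0,"ty":0,"tz":0,"spin":0}]' 80
python3 look.py i side,wrist,top
python3 - <<'E'
import cv2
a=cv2.imread('pics/sidei.png')
cv2.imwrite('pics/yi.png',cv2.resize(a[160:260,190:310],None,fx=6,fy=6,interpolation=cv2.INTER_CUBIC))
E
```

```text
clock: 17.7
eef_pos: [511.8, -83.3, 84.1]
tcp_rot: [3.142, -0.0, 0.03]
contact_force: [1.6, -1.0, 1.6]
opening: 0.577
[511.753 -83.321  84.076] [-3.142 -0.     0.03 ] 17.85 [-0.164  0.386  1.979  0.     0.777  1.377] [ 1.704 -1.25   1.625] 0.5758918456619985
```

View pics/yi.png

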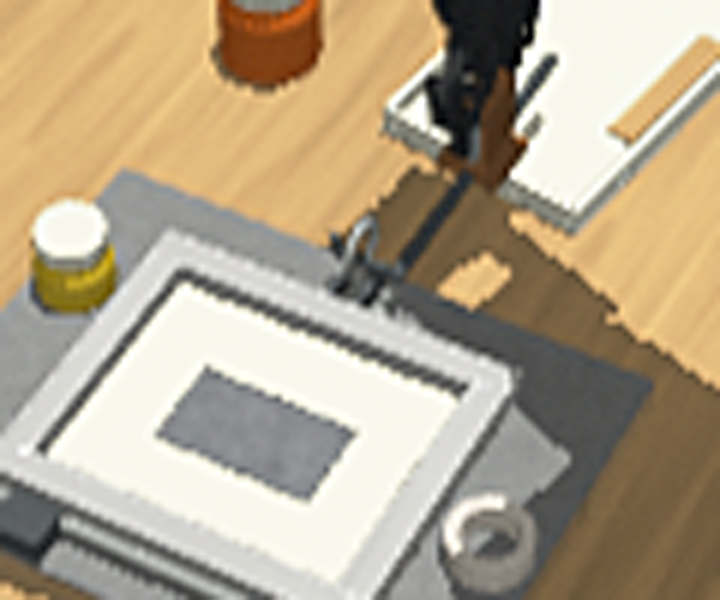

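View pics/wristi.png

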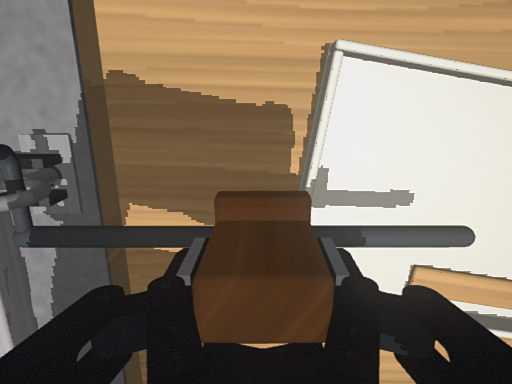

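```bash
python3 -m inch '[{"gripper":0.04,"tx":0,"ty":0,"tz":0.0005,"spin":0},{"gripper":0.04,"tx":0,"ty":0,"tz":0.0005,"spin":0},{"gripper":0.04,"tx":0,"ty":0,"tz":0.0005,"spin":0},{"gripper":0.04,"tx":0,"ty":0,"tz":0.0002,"spin":0},{"gripper":0.04,"tx":0,"ty":0,"tz":0.0002,"spin":0},{"gripper":0.04,"tx":0,"ty":0,"tz":0,"spin":0},{"gripper":0.04,"tx":0,"ty":0,"tz":0,"spin":0},{"gripper":0.04,"tx":0,"ty":0,"tz":0,"spin":0}]' 80
```

```text
clock: 18.65
eef_pos: [511.8, -83.4, 82.5]
tcp_rot: [-3.142, -0.0, 0.03]
contact_force: [0.9, -1.0, 6.7]
opening: 0.573
```

```bash
python3 -m inch '[{"gripper":0.04,"tx":0,"ty":0,"tz":0.0003,"spin":0},{"gripper":0.04,"tx":0,"ty":0,"tz":0,"spin":0},{"gripper":0.04,"tx":0,"ty":0,"tz":0,"spin":0},{"gripper":0.04,"tx":0,"ty":0,"tz":0,"spin":0},{"gripper":0.04,"tx":0,"ty":0,"tz":0,"spin":0},{"gripper":0.04,"tx":0,"ty":0,"tz":0,"spin":0},{"gripper":0.04,"tx":0,"ty":0,"tz":0,"spin":0},{"gripper":0.04,"tx":0,"ty":0,"tz":0,"spin":0}]' 80
python3 -m inch '[{"gripper":0.04,"tx":0,"ty":0,"tz":0.0003,"spin":0},{"gripper":0.04,"tx":0,"ty":0,"tz":0,"spin":0},{"gripper":0.04,"tx":0,"ty":0,"tz":0,"spin":0},{"gripper":0.04,"tx":0,"ty":0,"tz":0,"spin":0},{"gripper":0.04,"tx":0,"ty":0,"tz":0,"spin":0},{"gripper":0.04,"tx":0,"ty":0,"tz":0,"spin":0},{"gripper":0.04,"tx":0,"ty":0,"tz":0,"spin":0},{"gripper":0.04,"tx":0,"ty":0,"tz":0,"spin":0}]' 80
```

```text
clock: 19.45
eef_pos: [511.9, -83.4, 82.3]
tcp_rot: [-3.142, -0.0, 0.03]
contact_force: [-0.9, -2.0, 9.2]
opening: 0.577
clock: 20.25
eef_pos: [511.9, -83.4, 82.2]
tcp_rot: [-3.142, -0.0, 0.03]
contact_force: [-1.4, -3.1, 10.1]
opening: 0.573
```

```bash
python3 -m inch '[{"gripper":0.04,"tx":0,"ty":0,"tz":0.0002,"spin":0},{"gripper":0.04,"tx":0,"ty":0,"tz":0,"spin":0},{"gripper":0.04,"tx":0,"ty":0,"tz":0,"spin":0},{"gripper":0.04,"tx":0,"ty":0,"tz":0,"spin":0},{"gripper":0.04,"tx":0,"ty":0,"tz":0,"spin":0},{"gripper":0.04,"tx":0,"ty":0,"tz":0,"spin":0},{"gripper":0.04,"tx":0,"ty":0,"tz":0,"spin":0},{"gripper":0.04,"tx":0,"ty":0,"tz":0,"spin":0}]' 80
python3 look.py j side,wrist,top
python3 - <<'E'
import cv2,numpy as np
r=lambda f,a,b,c,d:cv2.resize(cv2.imread('pics/'+f)[a:b,c:d],(390,390),interpolation=cv2.INTER_CUBIC)
cv2.imwrite('pics/yj.png',np.hstack([r('wristg.png',120,250,0,130),r('wristj.png',120,250,0,130)]))
cv2.imwrite('pics/yj2.png',np.hstack([r('sideg.png',185,225,230,270),r('sidej.png',185,225,230,270)]))
E
```

```text
clock: 21.05
eef_pos: [512.0, -83.4, 82.1]
tcp_rot: [-3.142, -0.001, 0.03]
contact_force: [-1.0, -3.7, 13.0]
opening: 0.581
[511.969 -83.427  82.075] [-3.142 -0.001  0.03 ] 21.2 [-0.165  0.389  1.98   0.     0.772  1.376] [-0.773 -2.861 12.655] 0.5740243274841837
```

View pics/yj.png

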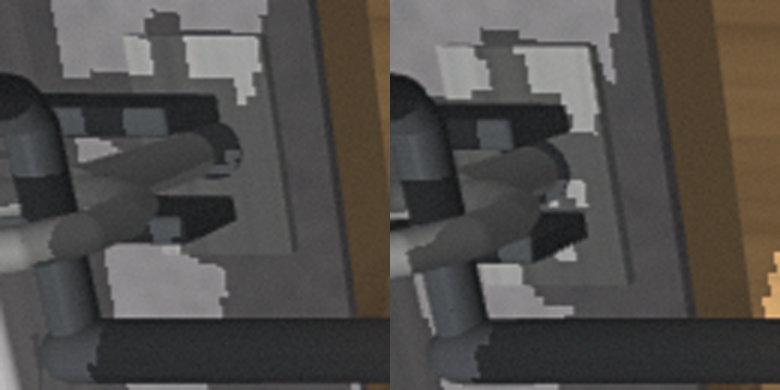

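View pics/yj2.png

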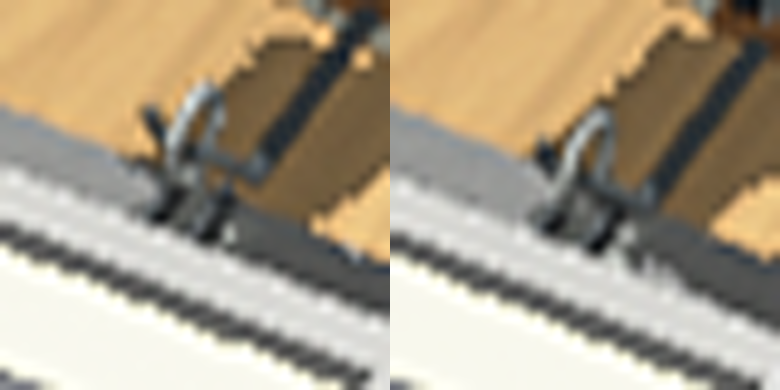

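```bash
cat > chk.py <<'E'
from h import *
import pickle,sys
np.set_printoptions(precision=2,suppress=True)
d=pickle.load(open(sys.argv[1]+'.pkl','rb')); yaw=0.03
a,b=np.meshgrid(np.linspace(0,2*np.pi,120),np.linspace(0,2*np.pi,24))
T=np.stack([3.5*np.sin(b),(20.5+3.5*np.cos(b))*np.cos(a),(20.5+3.5*np.cos(b))*np.sin(a)],-1).reshape(-1,3)
R=np.array([[np.cos(yaw),-np.sin(yaw),0],[np.sin(yaw),np.cos(yaw),0],[0,0,1]])
for th,bo in [(0.04,0),(0,0),(0,5),(0,8),(0,10)]:
    n=42-bo; r,z=-275*np.cos(th)+n*np.sin(th),43.5+275*np.sin(th)+n*np.cos(th)
    p=np.array([531.57,162.89,0])+R@np.array([0,161.2+r,z])
    o=[]
    for c in sys.argv[2].split(','):
        q=proj(d[c],T@R.T+p); i=q[:,1].argmin(); o+=[c,q[i],'min',q.min(0),'max',q.max(0)]
    print(th,bo,p,*o)
E
python3 chk.py g side; python3 chk.py j side,top,wrist
python3 - <<'E'
import cv2,numpy as np
r=lambda f,a,b,c,d:cv2.resize(cv2.imread('pics/'+f)[a:b,c:d],(600,600),interpolation=cv2.INTER_CUBIC)
cv2.imwrite('pics/yk.png',r('sidej.png',190,220,240,270))
E
```

```text
0.04 0 [534.93  51.04  96.46] side [250.84 192.23] min [245.92 192.23] max [252.43 203.28]
0 0 [534.98  49.14  85.5 ] side [251.1  193.75] min [246.21 193.75] max [252.68 204.74]
0 5 [534.98  49.14  80.5 ] side [251.11 194.57] min [246.23 194.57] max [252.69 205.54]
0 8 [534.98  49.14  77.5 ] side [251.12 195.07] min [246.25 195.07] max [252.7  206.02]
0 10 [534.98  49.14  75.5 ] side [251.13 195.39] min [246.26 195.39] max [252.7  206.34]
0.04 0 [534.93  51.04  96.46] side [250.84 192.23] min [245.92 192.23] max [252.43 203.28] top [238.85 206.26] min [231.99 206.26] max [246.15 209.72] wrist [-13.87 188.83] min [-143.89  188.83] max [ 16.48 237.97]
0 0 [534.98  49.14  85.5 ] side [251.1  193.75] min [246.21 193.75] max [252.68 204.74] top [239.57 206.65] min [232.76 206.65] max [246.81 210.07] wrist [  7.41 183.27] min [-105.82  183.27] max [ 36.55 226.52]
0 5 [534.98  49.14  80.5 ] side [251.11 194.57] min [246.23 194.57] max [252.69 205.54] top [239.65 206.83] min [232.86 206.83] max [246.86 210.23] wrist [ 14.61 180.96] min [-92.57 180.96] max [ 43.16 221.92]
0 8 [534.98  49.14  77.5 ] side [251.12 195.07] min [246.25 195.07] max [252.7  206.02] top [239.69 206.93] min [232.92 206.93] max [246.88 210.33] wrist [ 18.73 179.63] min [-85.11 179.63] max [ 46.97 219.32]
0 10 [534.98  49.14  75.5 ] side [251.13 195.39] min [246.26 195.39] max [252.7  206.34] top [239.72 207.  ] min [232.95 207.  ] max [246.9  210.39] wrist [ 21.41 178.78] min [-80.31 178.78] max [ 49.44 217.64]
```

View pics/yk.png

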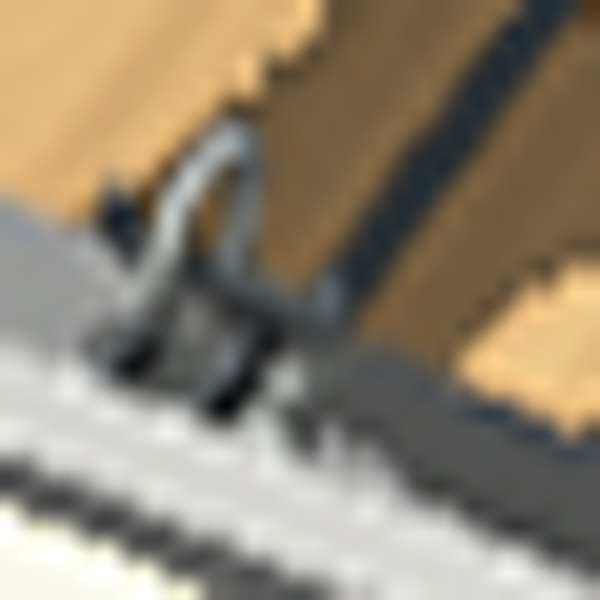

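```bash
python3 -m inch '[{"gripper":0.04,"tx":0,"ty":-0.0005,"tz":-0.001,"spin":0},{"gripper":0.04,"tx":0,"ty":-0.0005,"tz":-0.001,"spin":0},{"gripper":0.04,"tx":0,"ty":-0.0005,"tz":-0.001,"spin":0},{"gripper":0.04,"tx":0,"ty":0,"tz":-0.001,"spin":0},{"gripper":0.04,"tx":0,"ty":0,"tz":-0.001,"spin":0},{"gripper":0.04,"tx":0,"ty":0,"tz":-0.0005,"spin":0},{"gripper":0.04,"tx":0,"ty":0,"tz":0,"spin":0},{"gripper":0.04,"tx":0,"ty":0,"tz":0,"spin":0}]' 80
```

```text
clock: 22.0
eef_pos: [511.6, -81.8, 86.8]
tcp_rot: [-3.142, 0.0, 0.03]
contact_force: [-0.7, -1.2, -3.0]
opening: 0.577
```

```bash
python3 -m inch '[{"gripper":0.04,"tx":-0.006,"ty":0,"tz":0,"spin":0},{"gripper":0.04,"tx":-0.012,"ty":0,"tz":0,"spin":0},{"gripper":0.04,"tx":-0.012,"ty":0,"tz":0,"spin":0},{"gripper":0.04,"tx":-0.012,"ty":0,"tz":0,"spin":0},{"gripper":0.04,"tx":-0.012,"ty":0,"tz":0,"spin":0},{"gripper":0.04,"tx":-0.012,"ty":0,"tz":0,"spin":0},{"gripper":0.04,"tx":-0.006,"ty":0,"tz":0,"spin":0},{"gripper":0.04,"tx":0,"ty":0,"tz":0,"spin":0}]' 80
python3 look.py k side,wrist,top
python3 - <<'E'
import cv2,numpy as np
r=lambda f,a,b,c,d:cv2.resize(cv2.imread('pics/'+f)[a:b,c:d],(600,600),interpolation=cv2.INTER_CUBIC)
cv2.imwrite('pics/yl.png',r('sidek.png',180,230,230,280))
E
python3 chk.py k side,top,wrist
```

```text
clock: 22.8
eef_pos: [438.7, -84.0, 86.9]
tcp_rot: [-3.141, 0.0, 0.03]
contact_force: [-0.5, 0.5, -2.7]
opening: 0.578
[440.455 -84.093  87.086] [ 3.141 -0.001  0.03 ] 22.95 [-0.192  0.292  2.123  0.     0.726  1.349] [ 0.644 -0.722 -2.246] 0.5777882415382875
0.04 0 [534.93  51.04  96.46] side [250.84 192.23] min [245.92 192.23] max [252.43 203.28] top [238.85 206.26] min [231.99 206.26] max [246.15 209.72] wrist [-166.21   -5.5 ] min [-200.82   -5.5 ] max [-8.25 42.9 ]
0 0 [534.98  49.14  85.5 ] side [251.1  193.75] min [246.21 193.75] max [252.68 204.74] top [239.57 206.65] min [232.76 206.65] max [246.81 210.07] wrist [-119.36    4.79] min [-151.89    4.79] max [15.62 46.95]
0 5 [534.98  49.14  80.5 ] side [251.11 194.57] min [246.23 194.57] max [252.69 205.54] top [239.65 206.83] min [232.86 206.83] max [246.86 210.23] wrist [-103.29    8.85] min [-134.92    8.85] max [23.57 48.62]
0 8 [534.98  49.14  77.5 ] side [251.12 195.07] min [246.25 195.07] max [252.7  206.02] top [239.69 206.93] min [232.92 206.93] max [246.88 210.33] wrist [-94.28  11.13] min [-125.45   11.13] max [28.11 49.57]
0 10 [534.98  49.14  75.5 ] side [251.13 195.39] min [246.26 195.39] max [252.7  206.34] top [239.72 207.  ] min [232.95 207.  ] max [246.9  210.39] wrist [-88.52  12.59] min [-119.38   12.59] max [31.05 50.19]
```

View pics/yl.png

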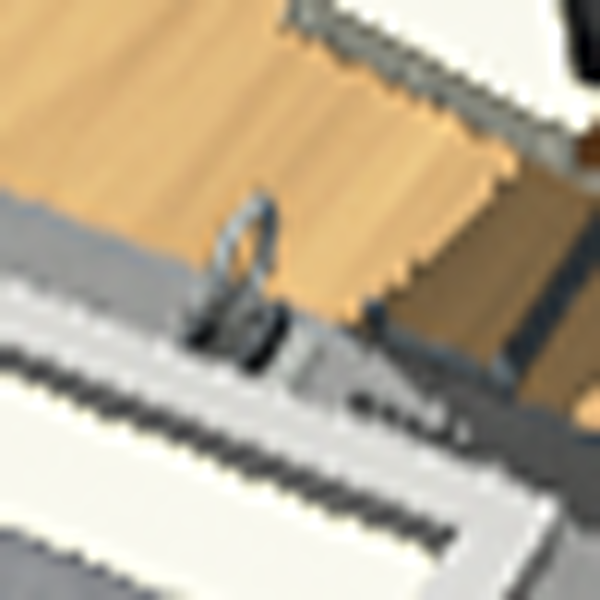

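View pics/wristk.png

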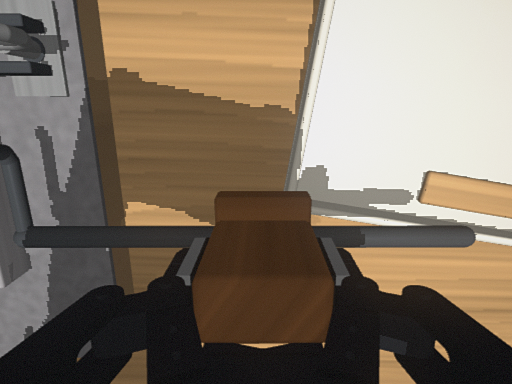

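```bash
python3 -m inch '[{"gripper":0.04,"tx":0,"ty":0,"tz":-0.02,"spin":0},{"gripper":0.04,"tx":0,"ty":0,"tz":-0.04,"spin":0},{"gripper":0.04,"tx":0.01,"ty":0,"tz":-0.04,"spin":0},{"gripper":0.04,"tx":0.02,"ty":0,"tz":-0.04,"spin":0},{"gripper":0.04,"tx":0.02,"ty":0,"tz":-0.03,"spin":0},{"gripper":0.04,"tx":0.01,"ty":0,"tz":-0.01,"spin":0},{"gripper":0.04,"tx":0,"ty":0,"tz":0,"spin":0},{"gripper":0.04,"tx":0,"ty":0,"tz":0,"spin":0}]' 80
python3 look.py l wrist
python3 chk.py l wrist
```

```text
clock: 23.75
eef_pos: [499.1, -82.0, 266.0]
tcp_rot: [-3.141, 0.002, 0.03]
contact_force: [-0.3, 0.9, -3.7]
opening: 0.574
[498.462 -82.015 265.495] [-3.141  0.003  0.03 ] 23.8 [-0.166  0.132  1.844 -0.     1.168  1.375] [-0.527 -0.255 -4.144] 0.573562231244999
0.04 0 [534.93  51.04  96.46] wrist [133.71 129.21] min [ 97.48 129.21] max [151.6  140.96]
0 0 [534.98  49.14  85.5 ] wrist [139.53 128.32] min [105.09 128.32] max [157.05 139.54]
0 5 [534.98  49.14  80.5 ] wrist [141.25 127.93] min [107.49 127.93] max [158.59 138.93]
0 8 [534.98  49.14  77.5 ] wrist [142.26 127.71] min [108.9  127.71] max [159.49 138.57]
0 10 [534.98  49.14  75.5 ] wrist [142.93 127.56] min [109.83 127.56] max [160.08 138.33]
```

View pics/wristl.png

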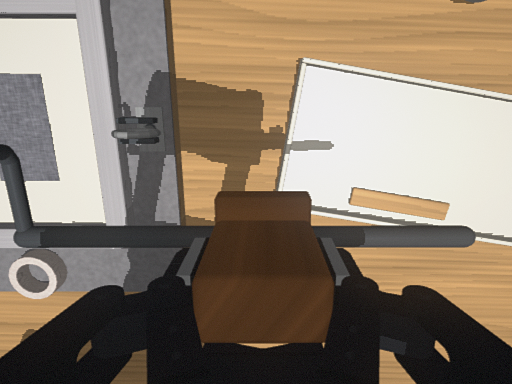

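```bash
python3 -m inch '[{"gripper":0.04,"tx":-0.002,"ty":0.018,"tz":0,"spin":0},{"gripper":0.04,"tx":0,"ty":0.035,"tz":0,"spin":0},{"gripper":0.04,"tx":0,"ty":0.04,"tz":0.01,"spin":0},{"gripper":0.04,"tx":0,"ty":0.04,"tz":0.02,"spin":0},{"gripper":0.04,"tx":0,"ty":0.04,"tz":0.02,"spin":0},{"gripper":0.04,"tx":0,"ty":0.03,"tz":0.03,"spin":0},{"gripper":0.04,"tx":0,"ty":0.015,"tz":0.03,"spin":4.7},{"gripper":0.04,"tx":0,"ty":0,"tz":0.03,"spin":4.7}]' 80
python3 -m inch '[{"gripper":0.04,"tx":0,"ty":0,"tz":0.02,"spin":0},{"gripper":0.04,"tx":0,"ty":0,"tz":0.01,"spin":0},{"gripper":0.04,"tx":0,"ty":0,"tz":0,"spin":0},{"gripper":0.04,"tx":0,"ty":0,"tz":0,"spin":0},{"gripper":0.04,"tx":0,"ty":0,"tz":0,"spin":0},{"gripper":0.04,"tx":0,"ty":0,"tz":0,"spin":0},{"gripper":0.04,"tx":0,"ty":0,"tz":0,"spin":0},{"gripper":0.04,"tx":0,"ty":0,"tz":0,"spin":0}]' 80
python3 look.py m wrist
```

```text
clock: 24.6
eef_pos: [502.7, -301.8, 124.4]
tcp_rot: [-3.141, 0.002, -0.14]
contact_force: [-0.1, 0.5, -3.7]
opening: 0.579
clock: 25.4
eef_pos: [504.4, -300.2, 97.4]
tcp_rot: [3.141, -0.001, -0.134]
contact_force: [-0.1, -0.3, -2.0]
opening: 0.577
[ 504.365 -300.177   97.25 ] [ 3.141 -0.001 -0.134] 25.45 [-0.539  0.452  1.824  0.     0.865  1.165] [-0.257  0.469 -3.411] 0.5710235717005004
```

View pics/wristm.png

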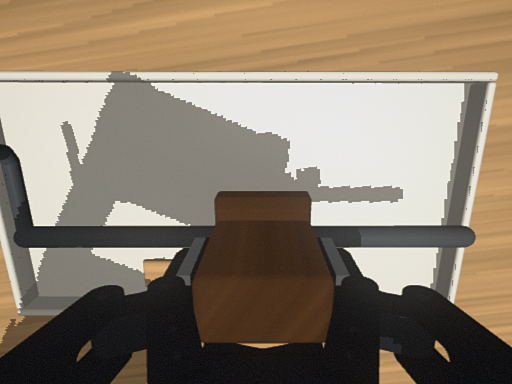

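```bash
python3 -m inch '[{"gripper":0.04,"tx":0,"ty":0,"tz":0.01,"spin":0},{"gripper":0.04,"tx":0,"ty":0,"tz":0.015,"spin":0},{"gripper":0.04,"tx":0,"ty":0,"tz":0.015,"spin":0},{"gripper":0.04,"tx":0,"ty":0,"tz":0.012,"spin":0},{"gripper":0.04,"tx":0,"ty":0,"tz":0.006,"spin":0},{"gripper":0.04,"tx":0,"ty":0,"tz":0.004,"spin":0},{"gripper":0.04,"tx":0,"ty":0,"tz":0.002,"spin":0},{"gripper":0.04,"tx":0,"ty":0,"tz":0,"spin":0}]' 80
python3 -m inch '[{"gripper":0.04,"tx":0,"ty":0,"tz":0.001,"spin":0},{"gripper":0.04,"tx":0,"ty":0,"tz":0.0006,"spin":0},{"gripper":0.04,"tx":0,"ty":0,"tz":0,"spin":0},{"gripper":0.04,"tx":0,"ty":0,"tz":0,"spin":0},{"gripper":0.04,"tx":0,"ty":0,"tz":0,"spin":0},{"gripper":0.04,"tx":0,"ty":0,"tz":0,"spin":0},{"gripper":0.04,"tx":0,"ty":0,"tz":0,"spin":0},{"gripper":0.04,"tx":0,"ty":0,"tz":0,"spin":0}]' 80
```

```text
clock: 26.25
eef_pos: [504.4, -300.3, 33.1]
tcp_rot: [3.141, -0.0, -0.134]
contact_force: [-0.5, -0.7, -3.4]
opening: 0.577
clock: 27.05
eef_pos: [504.7, -300.4, 32.6]
tcp_rot: [3.141, -0.001, -0.134]
contact_force: [-3.0, 2.4, 8.5]
opening: 0.577
```

```bash
python3 -m inch '[{"gripper":0.04,"tx":0,"ty":0,"tz":-0.0005,"spin":0},{"gripper":0.04,"tx":0,"ty":0,"tz":-0.0004,"spin":0},{"gripper":0.052,"tx":0,"ty":0,"tz":0,"spin":0},{"gripper":0.056,"tx":0,"ty":0,"tz":0,"spin":0},{"gripper":0.062,"tx":0,"ty":0,"tz":0,"spin":0},{"gripper":0.075,"tx":0,"ty":0,"tz":0,"spin":0},{"gripper":0.085,"tx":0,"ty":0,"tz":0,"spin":0},{"gripper":0.085,"tx":0,"ty":0,"tz":0,"spin":0}]' 80
python3 -m inch '[{"gripper":0.085,"tx":0,"ty":0,"tz":0,"spin":0},{"gripper":0.085,"tx":0,"ty":0,"tz":0,"spin":0},{"gripper":0.085,"tx":0,"ty":0,"tz":-0.01,"spin":0},{"gripper":0.085,"tx":0,"ty":0,"tz":-0.02,"spin":0},{"gripper":0.085,"tx":0,"ty":0,"tz":-0.03,"spin":0},{"gripper":0.085,"tx":0,"ty":0,"tz":-0.04,"spin":0},{"gripper":0.085,"tx":0,"ty":0,"tz":-0.04,"spin":0},{"gripper":0.085,"tx":0,"ty":0,"tz":-0.03,"spin":0}]' 80
python3 -m inch '[{"gripper":0.085,"tx":0,"ty":0,"tz":-0.01,"spin":0},{"gripper":0.085,"tx":0,"ty":0,"tz":0,"spin":0},{"gripper":0.085,"tx":0,"ty":0,"tz":0,"spin":0},{"gripper":0.085,"tx":0,"ty":0,"tz":0,"spin":0},{"gripper":0.085,"tx":0,"ty":0,"tz":0,"spin":0},{"gripper":0.085,"tx":0,"ty":0,"tz":0,"spin":0},{"gripper":0.085,"tx":0,"ty":0,"tz":0,"spin":0},{"gripper":0.085,"tx":0,"ty":0,"tz":0,"spin":0}]' 80
python3 look.py n wrist,side,top
```

```text
clock: 27.85
eef_pos: [504.2, -300.1, 32.2]
tcp_rot: [-3.142, 0.0, -0.134]
contact_force: [0.5, -0.8, -0.3]
opening: 0.994
clock: 28.65
eef_pos: [504.7, -300.4, 205.6]
tcp_rot: [3.141, -0.002, -0.134]
contact_force: [0.1, -0.4, 0.2]
opening: 0.995
clock: 29.45
eef_pos: [504.1, -300.1, 211.9]
tcp_rot: [-3.141, 0.0, -0.134]
contact_force: [0.7, -0.1, 0.5]
opening: 0.997
[ 504.19  -300.142  212.135] [-3.142  0.    -0.134] 29.6 [-0.54   0.313  1.736  0.     1.092  1.165] [-0.036  0.692 -0.175] 0.9924247249396546
```

View pics/wristn.png

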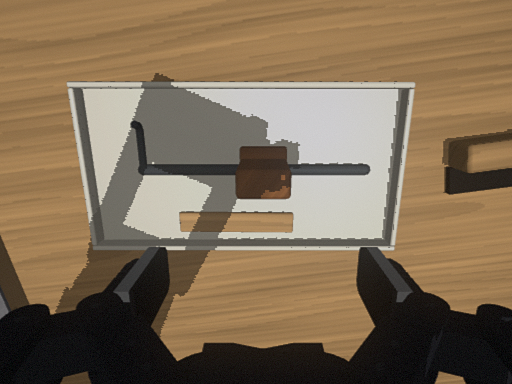

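View pics/siden.png

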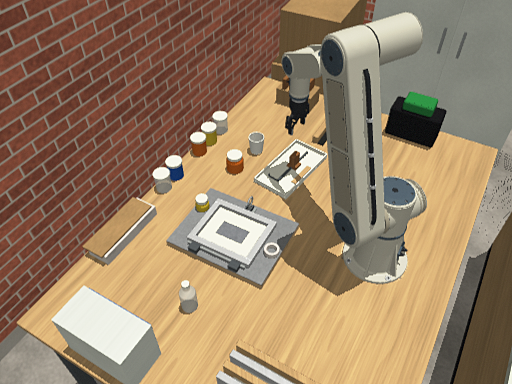

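View pics/topn.png

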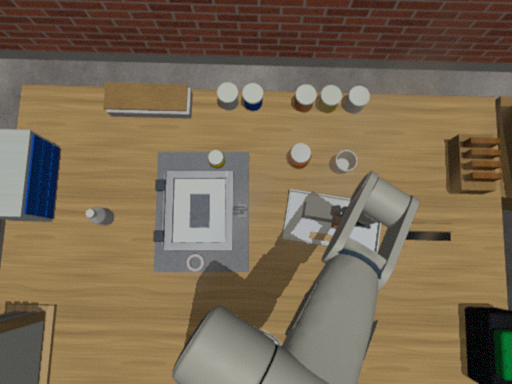

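```bash
python3 - <<'E'
from h import *
import pickle
d=pickle.load(open('n.pkl','rb')); g=d['wrist']
a=atz(g,(169,141),12);b=atz(g,(169,370),12); print(a,b,np.linalg.norm(a-b))
from rig import sign_off; print(sign_off())
E
```

```text
[ 522.03686862 -169.18590961   12.        ] [ 488.53449604 -416.00984426   12.        ] 249.08726118248546
the job is handed in; nothing more can be done
None
```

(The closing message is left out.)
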